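# Clear the test plugs from the gang fixture and close their tub

### The job

First switch the test fixture off by pushing its lever right over to the other side, with all the test plugs still in. Then take every yellow test plug out of the red carrier plate and put it in the black tub; they are a tight fit, so twist them back and forth as you ease them out, and do not lift the carrier plate, which only rests on its pins. Last, set the green lid on the tub so that it sits seated and level; leave the yellow meter and the round blue-topped adapter alone.

Things in the scene. Friction and masses are not known exactly. Their poses are not given: they have to be found in the camera images.
- fixture: Test fixture fixed to the bench: blue box 270 x 220 x 30 mm (x, y, z). Origin at the centre of its underside; +x points from the lever end to the far end, +y left seen from the lever end. On it sits a red carrier plate, 170 x 170 mm, centred at fixture x = +35 mm; a power lever stands at fixture x = -90, y = -50 mm; the violet screen is for show.
- carrier (a joint): Height (m) by which the red carrier plate is lifted off its seat. The 1 kg plate (top 55 mm above the bench when down, at 0) only rests on upright pins: it cannot turn or shift sideways, but an upward pull of more than about 10 N lifts it, and it drops back when let go.
- lever (a joint): Angle (rad) of the power lever: 0 = on (leaning 0.5 rad to fixture -y, about as found), 1.0 = off (leaning 0.5 rad to fixture +y). Light (1 to 2 N at the tip), stays where left. Pivot 52 mm above the bench, in a grey block 50 x 70 mm (fixture x, y) whose top is 55 mm above the bench.
- lever_tip (a point): Centre of the red ball (26 mm across) at the end of the power lever, 50 mm from the pivot; it moves in an arc in the fixture's y-z plane, 96 mm above the bench at either end (48 mm apart), 102 mm at mid-swing.
- tub: Black round open tub, loose, 0.6 kg: 164 mm outside and 156 mm inside diameter, 75 mm high, wall 4 mm, floor 5 mm thick. Origin at the centre of its underside, z up.
- lid_c (a point): Centre, half-way up (23.5 mm above the underside), of the tub's loose green lid, 47 mm high, 0.15 kg. From below: spigot 146 mm across, 6 mm deep; disc 172 mm across, 5 mm thick; round black knob 28 mm across, 36 mm high (12.5 mm below to 23.5 mm above this point). Seated, the spigot is inside the rim, the disc rests on it and this point is 92.5 mm above the tub's underside.
- plug1_c (a point): Centre, half-way up, of test plug 1 (may be absent): 54 mm tall, 70 g, z from shank to head. From below: steel shank 22 mm across, 16 mm long; black flange 38 mm across, 8 mm thick; yellow square head 30 x 30 x 30 mm, its centre 12 mm above this point, faces square to x and y. As found it stands in socket 1, flange on the carrier plate, shank 16 mm deep in the socket.
- socket1 (a point): Mouth of socket 1, in the carrier plate's top (sockets on an 84 mm square); plug 1 fully in has its centre 11 mm above. Four sprung pads grip the shank: a straight pull takes 15 to 23 N and lifts the carrier instead. Friction opposes the slip, so while being twisted (0.2 N m) the plug rises with little pull: about 2 mm per radian of twist, to and fro, until free at 16 mm.
- plug2_c (a point): Centre, half-way up, of test plug 2 (may be absent): 54 mm tall, 70 g, z from shank to head. From below: steel shank 22 mm across, 16 mm long; black flange 38 mm across, 8 mm thick; yellow square head 30 x 30 x 30 mm, its centre 12 mm above this point, faces square to x and y. As found it stands in socket 2, flange on the carrier plate, shank 16 mm deep in the socket.
- socket2 (a point): Mouth of socket 2, in the carrier plate's top (sockets on an 84 mm square); plug 2 fully in has its centre 11 mm above. Four sprung pads grip the shank: a straight pull takes 15 to 23 N and lifts the carrier instead. Friction opposes the slip, so while being twisted (0.2 N m) the plug rises with little pull: about 2 mm per radian of twist, to and fro, until free at 16 mm.
- plug3_c (a point): Centre, half-way up, of test plug 3 (may be absent): 54 mm tall, 70 g, z from shank to head. From below: steel shank 22 mm across, 16 mm long; black flange 38 mm across, 8 mm thick; yellow square head 30 x 30 x 30 mm, its centre 12 mm above this point, faces square to x and y. As found it stands in socket 3, flange on the carrier plate, shank 16 mm deep in the socket.
- socket3 (a point): Mouth of socket 3, in the carrier plate's top (sockets on an 84 mm square); plug 3 fully in has its centre 11 mm above. Four sprung pads grip the shank: a straight pull takes 15 to 23 N and lifts the carrier instead. Friction opposes the slip, so while being twisted (0.2 N m) the plug rises with little pull: about 2 mm per radian of twist, to and fro, until free at 16 mm.
- plug4_c (a point): Centre, half-way up, of test plug 4 (may be absent): 54 mm tall, 70 g, z from shank to head. From below: steel shank 22 mm across, 16 mm long; black flange 38 mm across, 8 mm thick; yellow square head 30 x 30 x 30 mm, its centre 12 mm above this point, faces square to x and y. As found it stands in socket 4, flange on the carrier plate, shank 16 mm deep in the socket.
- socket4 (a point): Mouth of socket 4, in the carrier plate's top (sockets on an 84 mm square); plug 4 fully in has its centre 11 mm above. Four sprung pads grip the shank: a straight pull takes 15 to 23 N and lifts the carrier instead. Friction opposes the slip, so while being twisted (0.2 N m) the plug rises with little pull: about 2 mm per radian of twist, to and fro, until free at 16 mm.
- meter: Bystander: yellow multimeter lying flat, 190 x 95 x 48 mm, loose; leave it alone. Origin at the centre of its underside.
- puck: Bystander: black round adapter with a blue top, 96 mm across, 30 mm high, loose; leave it alone. Origin at the centre of its underside.
Things that resemble listed ones, but are neither listed nor needed, are in the scene too. Leave any pink, purple or turquoise look-alike of the part that bears plug3_c alone.

How it is judged:
On the way, in this order (a step that is already met when the one before it is completed fails the run):
1. the lever is switched off (at least 0.85 rad) while every plug is still fully in its socket (value of joint lever above 0.85 rad and distance between plug1_c and socket1 below 0.017 m and distance between plug2_c and socket2 below 0.017 m and distance between plug3_c and socket3 below 0.017 m and distance between plug4_c and socket4 below 0.017 m), for 0.1 s.
2. every plug is in the tub (horizontal distance between each of plug1_c, plug2_c, plug3_c, plug4_c and tub below 0.07 m and z of plug1_c in the frame of tub between 0 and 0.062 m and z of plug2_c in the frame of tub between 0 and 0.062 m and z of plug3_c in the frame of tub between 0 and 0.062 m and z of plug4_c in the frame of tub between 0 and 0.062 m), for 0.2 s.
At the end, for the whole second after the job is handed in: Lever off (0.85 rad or more); carrier plate down within 3 mm; every plug, upright or lying, in the upright tub (centre within 70 mm of its axis, under 62 mm above its underside); lid on the tub at rest: centred within 8 mm, at most 3 mm above its seat, level within 0.03 rad (all of step 2 and value of joint lever above 0.85 rad and value of joint carrier below 0.003 m and horizontal distance between lid_c and tub below 0.008 m and z of lid_c in the frame of tub between 0.089 and 0.0955 m and angle between each of lid_c, tub's own z axis and vertical below 0.03 rad and linear speed of each of lid, tub below 0.02 m/s); the robot touches nothing.
It fails at once if the carrier plate is lifted more than 10 mm (value of joint carrier above 0.01 m).
It fails at once if the meter is moved more than 30 mm (distance of meter from where it was at the start of the episode above 0.03 m).
It fails at once if the puck is moved more than 30 mm (distance of puck from where it was at the start of the episode above 0.03 m).
Of plug1, plug2, plug3, plug4 only 2 to 3 are there at a start; the rules pass over those that are not, and their reading is None.
At some moment in a run one of lid may be knocked a few centimetres aside while the robot is not near it.
Once in a run the grip may slacken for a moment while it holds something.
It also fails if it takes over 210 s, if anything falls off the work surface, if the arm or the gripper's body presses on something with over 40 N, if the wrist force passes 120 N, or if a joint passes its speed limit or range.

### The arm

A 6-joint arm with a two-finger parallel gripper is mounted at the origin on the work surface. World frame = base frame: x ahead of the robot, y to its left, z up, the work surface at z = 0. Lengths are in m, angles in rad, forces in N, time in s.
With the tool pointing down it reaches from about 0.35 to 0.775 m from the base axis. Payload 5.5 kg.
Tool frame: the origin (TCP) lies on the centre line of the jaws, within the pads' length; the fingertips stand 11 mm ahead of it and the grasp point (between the pads) lies 8 mm behind it (env.tip_extent is the distance from the TCP to the fingertips, in m); z points along the fingers, y is the line along which they close (so a half turn about z gives the same grasp; the last joint's range is limited). The gripper opens to 85 mm and grips with 20 to 120 N. Pads are 22 mm wide; open, the fingers measure 114 mm over their backs; the gripper's body (76 mm by 85 mm) begins 54 mm behind the grasp point. The pads swing forward as they close: fully open they stand 13 mm farther back than shut.
Start: joints at [1.002, 0.313, 0.046, 1.304, 0, 1.431], TCP at [0.239, 0.523, 0.242] pointing down, gripper open.
Joint ranges: [-2.76, 2.76], [-0.86, 1.69], [-1.03, 1.26], [-2.2, 2.34], [-1.47, 1.5], [-3.14, 3.14]. Speed limits (rad/s): [2.57, 2.57, 3.14, 3.14, 3.14, 3.14].

### API

Orientations are given as a unit quaternion [w, x, y, z].
In Python, from workcell import env gives the robot as it stands.
- The arm moves only by the shell command python3 -m jog 'ROWS' [FORCE]. ROWS is JSON, a list of rows, each a list of 5 numbers: the gripper's target within -1 to 1 (shut at 1, half-way at 0, fully open at -1), then the shift along the tool's x, y, z in m, then the turn about the tool's z in degrees. In form: [[fingers, tx, ty, tz, turn], ...]. A call has 1 to 5 rows; each row shifts and turns the commanded pose from where the row before left it, along the tool's axes as they then stand; what a row does not reach is not made up. A row lasts 1/12 s, in which the tool goes at most 41.7 mm and 7.16 degrees, less where a joint would pass 70% of its speed; a pose out of reach is approached as far as the arm can. A call is refused whole if a number of a shift passes 0.0417 or a number of a turn 7.16, either way. A call with a gripper value outside its range is refused whole. The fingers move at their own pace and stop on an object; FORCE is the grip in N (left out, the last holds). Time passes only in rows, so rows that do not move let the fingers close. It gives the time, the measured TCP pose, the force, the opening and the grip force at its end, in the units of the state.
- env.get_state(): the state, without advancing time (a new reading comes with each control period).
- env.read_camera(name): name is "side" or "top" or "wrist"; returns a dict with "img" (420x560x3 uint8, red, green, blue), "fov_y" (degrees; the focal length in pixels is half the picture's height over the tangent of half this angle, whatever the lens; pixels are square), "cx", "cy" (the principal point, pixels), "D" ([k1, k2, p1, p2, k3] as OpenCV has them; the pictures are not rectified), "T" (4x4, takes a point from camera to world coordinates). Camera axes: x right, y up, looking along -z (the intrinsics and any distortion apply to the point x, -y, -z); pixel columns grow to the right and rows downward; lengths in m; the calibration is good to about 2 mm. A picture is of the moment at which its call begins. There is no depth.
- env.hand_in(): hands the job in; it is judged then, once.
The state is a dict: "clock": time; "joint_pos": joint angles; "qvel": joint speeds; "tau": joint torques, N m; "tcp_pos": TCP position; "orientation": TCP orientation; "wrist_force": force on the tool from outside, world axes, zero at the start; "ft_torque": the same for the moment, N m; "finger_gap": finger opening in m; "grip_force": force on a finger pad.
Only numpy, scipy, OpenCV 4.12 (cv2) and the standard library are available. Lean on these libraries where they do the work, as an engineer would, in place of code of your own. Each camera call takes 0.05 s, during which the arm holds its last target. There are 200 camera calls.

## Working session

There is one attempt and no reset: what is moved stays moved. The work goes in short steps, Python scripts to look and compute and a shell command to move; the robot and the scene stay as the last step left them, time stands still between calls to the robot, and variables do not carry over. Pictures are saved under pics/ and viewed, at most 14 in all, crops included, and the job is handed in when it is done.

```bash
mkdir -p pics; cat > h.py <<'E'
import numpy as np, cv2
from workcell import env
def cam(n):
    c=env.read_camera(n); f=c["img"].shape[0]/2/np.tan(np.radians(c["fov_y"])/2)
    c["K"]=np.array([[f,0,c["cx"]],[0,f,c["cy"]],[0,0,1.]]); c["D"]=np.array(c["D"],float); c["T"]=np.array(c["T"]); return c
def ray(c,uv):
    p=cv2.undistortPoints(np.array(uv,float).reshape(-1,1,2),c["K"],c["D"]).reshape(-1,2)
    d=np.c_[p[:,0],-p[:,1],-np.ones(len(p))]@c["T"][:3,:3].T
    return c["T"][:3,3],d
def onz(c,uv,z):
    o,d=ray(c,uv); return o+d*((z-o[2])/d[:,2])[:,None]
def proj(c,P):
    q=(np.array(P,float).reshape(-1,3)-c["T"][:3,3])@c["T"][:3,:3]
    return cv2.projectPoints(q*[1,-1,-1],np.zeros(3),np.zeros(3),c["K"],c["D"])[0].reshape(-1,2)
def save(c,name): cv2.imwrite("pics/"+name,c["img"][:,:,::-1])
def blobs(c,lo,hi,amin=60):
    hsv=cv2.cvtColor(c["img"],cv2.COLOR_RGB2HSV); m=cv2.inRange(hsv,np.array(lo),np.array(hi))
    m=cv2.morphologyEx(m,cv2.MORPH_OPEN,np.ones((3,3)))
    n,l,s,ce=cv2.connectedComponentsWithStats(m); return m,[(int(s[i][4]),ce[i].round(1).tolist(),s[i][:4].tolist()) for i in range(1,n) if s[i][4]>amin]
E
python3 - <<'E'
from h import *
for n in("top","side"):
    c=cam(n); save(c,n+"0.png"); print(n,c["T"].round(3).tolist(),c["fov_y"],c["D"])
print(env.get_state(), env.tip_extent)
E
```

```text
top [[0.003, 0.988, -0.151, 0.465], [-1.0, 0.004, 0.006, -0.004], [0.006, 0.151, 0.988, 1.172], [0.0, 0.0, 0.0, 1.0]] 48.046742038999234 [-0.06193505  0.          0.          0.          0.        ]
side [[0.759, 0.471, -0.45, 0.238], [-0.652, 0.549, -0.524, -0.487], [0.0, 0.691, 0.723, 0.754], [0.0, 0.0, 0.0, 1.0]] 54.121890840787366 [-0.06746542  0.          0.          0.          0.        ]
{'clock': 0.1, 'joint_pos': array([1.00240258e+00, 3.13941759e-01, 4.50916486e-02, 1.30360756e+00,
       1.17416956e-05, 1.43120882e+00]), 'qvel': array([ 0.00095094, -0.00108478,  0.00242083,  0.00060589,  0.00020539,
       -0.00254521]), 'tau': array([ 4.09419998e-03, -4.81725419e+01,  2.99242991e+01,  1.26961918e-02,
       -2.07224394e-05, -5.93611091e-06]), 'tcp_pos': array([0.2388364 , 0.52256678, 0.24148828]), 'orientation': array([-2.93454487e-04,  2.12764186e-01,  9.77103224e-01, -7.77133700e-04]), 'wrist_force': array([ 0.1393917 , -0.97031404,  0.44512186]), 'ft_torque': array([-0.04659479, -0.03462263, -0.00948216]), 'grip_force': 0.0, 'finger_gap': 0.08561480005975554} 0.011
```

View pics/top0.png

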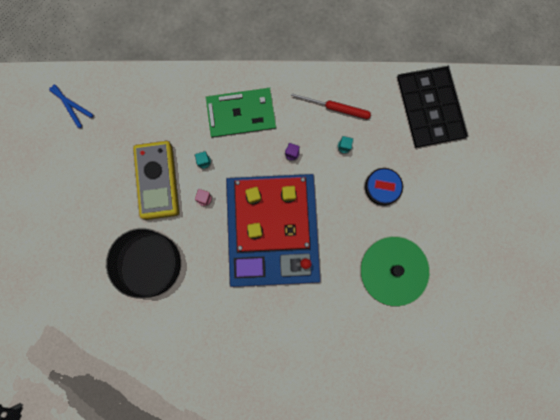

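View pics/side0.png

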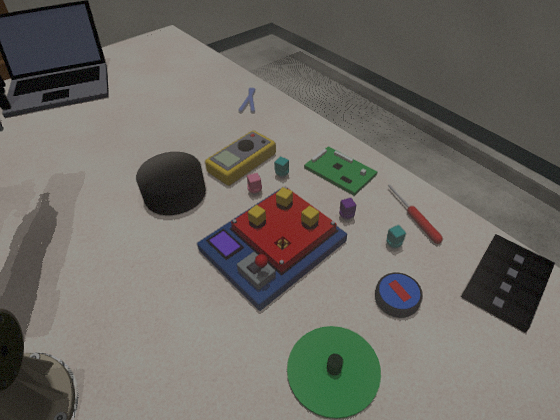

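Top view: yellow plug heads are at (254,195), (289,193) and (255,230), and socket (290,230) is empty. The lever ball is at (306,264), the tub at (144,263), the lid at (395,271) with its knob at (397,270), the meter at (155,180) and the puck at (384,186). 

Things that could be mistaken for a plug are the pink cube (203,197), purple cube (292,151), turquoise cubes (203,159) and (345,144), and the yellow meter. I choose the three yellow heads on the red plate.

```bash
cat > m.py <<'E'
from h import *
c=cam("top")
def fit(name,lo,hi,z,sel):
    m,_=blobs(c,lo,hi)
    for k in cv2.findContours(m,cv2.RETR_EXTERNAL,cv2.CHAIN_APPROX_NONE)[0]:
        a=cv2.contourArea(k); x,y=k.reshape(-1,2).mean(0)
        if a<40 or not sel(x,y,a): continue
        W=onz(c,k.reshape(-1,2),z)[:,:2].astype(np.float32)
        r=cv2.minAreaRect(W*1000); cc=cv2.minEnclosingCircle(W*1000)
        M=cv2.moments(k); ce=onz(c,[M['m10']/M['m00'],M['m01']/M['m00']],z)[0,:2]
        print(name,int(a),(int(x),int(y)),"rect",np.round(r[0],1),np.round(r[1],1),round(r[2],1),"circ",np.round(cc[0],1),round(cc[1],1),"cen",ce.round(4))
fit("fixture",(100,100,40),(125,255,255),.03,lambda x,y,a:a>1500)
fit("red",(0,150,80),(6,255,255),.055,lambda x,y,a:a>2000)
fit("ball",(0,150,60),(8,255,255),.096,lambda x,y,a:a<400 and x<330)
fit("plug",(20,100,90),(34,255,255),.098,lambda x,y,a:a<400 and x>220)
fit("lid",(55,100,50),(75,255,255),.011,lambda x,y,a:a>2500 and x>330)
fit("knob",(0,0,0),(180,255,60),.047,lambda x,y,a:a<300 and 380<x<415 and 255<y<285)
fit("tub",(0,0,0),(180,255,75),.075,lambda x,y,a:a>2500 and x<200 and y<320)
E
python3 - <<'E'
import runpy; g=runpy.run_path('m.py'); cv2=g['cv2']; c=g['c']
cv2.imwrite('pics/crop0.png',cv2.resize(c['img'][165:295,215:335,::-1],None,fx=4.6,fy=4.6,interpolation=cv2.INTER_CUBIC))
E
```

```text
fixture 3817 (272, 235) rect [592.3  -3.3] [264.9 215.4] 2.9 circ [593.   -4.5] 168.2 cen [ 0.5315 -0.0064]
red 4695 (271, 214) rect [625.9  -1.2] [168.1 169.5] 3.0 circ [ 6.275e+02 -1.000e-01] 111.0 cen [ 0.6251 -0.0011]
ball 59 (304, 263) rect [506.6 -78.4] [18.2 20.4] 89.7 circ [507.  -78.3] 10.9 cen [ 0.507  -0.0783]
plug 143 (254, 229) rect [583.7  37.1] [30.  29.8] 0.7 circ [582.7  37.8] 18.2 cen [0.5828 0.0379]
plug 135 (252, 194) rect [666.   42.7] [29.8 29.3] 18.6 circ [666.1  42.6] 17.9 cen [0.6658 0.0426]
plug 142 (288, 192) rect [670.5 -40.6] [29.7 30.5] 6.7 circ [669.5 -41.3] 19.1 cen [ 0.6704 -0.0408]
lid 3573 (394, 270) rect [ 493.  -305.7] [166.8 166.6] 44.2 circ [ 492.7 -305.2] 84.4 cen [ 0.4918 -0.305 ]
knob 101 (396, 270) rect [ 490.9 -301.5] [29.3 23.7] 89.9 circ [ 492.1 -301.5] 15.8 cen [ 0.4918 -0.3012]
tub 3987 (143, 263) rect [507.5 295.9] [157.6 172.1] 0.5 circ [507.1 295.9] 87.3 cen [0.506 0.296]
```

View pics/crop0.png

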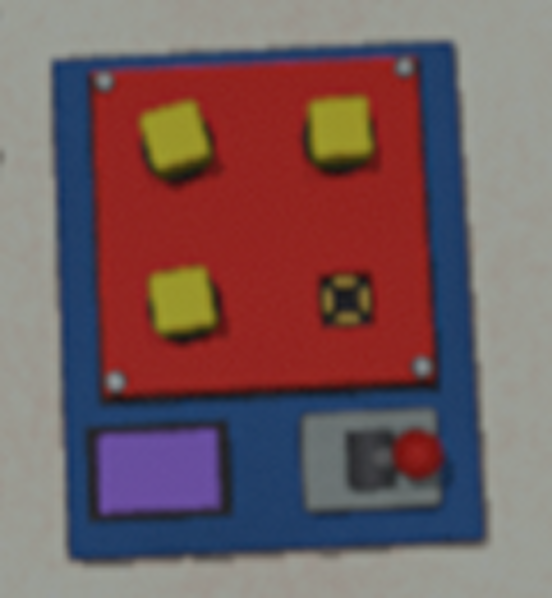

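Close crop: the three yellow heads on the red plate are at crop (177,138), (341,130) and (184,300). The red ball at (417,455) leans to fixture -y, and the fixture yaw is about 3°. My choice stands.

```bash
cat > rel.py <<'E'
# python3 rel.py x y z yaw : shift in present tool axes / after the turn
import sys; from h import *
from scipy.spatial.transform import Rotation as R
def rel(x,y,z,yaw):
    s=env.get_state(); q=s["orientation"]; r=R.from_quat([q[1],q[2],q[3],q[0]])
    t=r.as_matrix(); a=np.degrees(np.arctan2(t[1,1],t[0,1])); turn=(a-yaw+90)%180-90
    d=np.array([x,y,z])-s["tcp_pos"]
    t2=t@R.from_euler('z',turn,degrees=True).as_matrix()
    print("clock",round(s["clock"],2),"tcp",s["tcp_pos"].round(4),"yaw",a.round(2),"turn",round(turn,2),"j1,j6",np.degrees(s["joint_pos"][[0,5]]).round(0),"now-axes",(t.T@d*1000).round(1),"after-turn-axes mm",(t2.T@d*1000).round(1),"F",s["wrist_force"].round(1),"gap",round(s["finger_gap"],4),"grip",round(s["grip_force"],1))
if __name__=="__main__": rel(*map(float,sys.argv[1:]))
E
python3 -m jog '[[1,0,0,0,6.9],[1,0,0,0,6.9],[1,0,0,0,6.9],[1,0,0,0,6.9],[1,0,0,0,6.9]]' 60
python3 -m jog '[[1,0,0,0,6.9],[1,0,0,0,6.9],[1,0,0,0,6.9],[1,0,0,0,6.9],[1,0,0,0,0]]'
python3 rel.py .505 -.125 .2 3
```

```text
clock: 0.57
tcp_pos: [0.239, 0.5228, 0.2419]
orientation: [-0.0, 0.496, 0.869, -0.0]
wrist_force: [0.2, -0.2, -0.4]
finger_gap: 0.0256
grip_force: 0.0
clock: 0.98
tcp_pos: [0.239, 0.5228, 0.2419]
orientation: [0.0, 0.687, 0.726, -0.0]
wrist_force: [-0.5, 0.1, 0.2]
finger_gap: -0.0001
grip_force: 0.0
clock 0.98 tcp [0.239  0.5228 0.2419] yaw 3.16 turn 0.16 j1,j6 [ 57. 144.] now-axes [-661.4  229.9   42.2] after-turn-axes mm [-660.8  231.8   42.2] F [-0.5  0.1  0.2] gap -0.0001 grip 0.0
```

```bash
for i in 1 2 3 4; do :; done
python3 -m jog '[[1,-0.033,0.0115,0,0],[1,-0.033,0.0115,0,0],[1,-0.033,0.0115,0,0],[1,-0.033,0.0115,0,0],[1,-0.033,0.0115,0,0]]' >/dev/null
python3 -m jog '[[1,-0.033,0.0115,0,0],[1,-0.033,0.0115,0,0],[1,-0.033,0.0115,0,0],[1,-0.033,0.0115,0,0],[1,-0.033,0.0115,0,0]]' >/dev/null
python3 -m jog '[[1,-0.033,0.0115,0,0],[1,-0.033,0.0115,0,0],[1,-0.033,0.0115,0,0],[1,-0.033,0.0115,0,0],[1,-0.033,0.0115,0,0]]' >/dev/null
python3 -m jog '[[1,-0.033,0.0115,0,0],[1,-0.033,0.0115,0,0],[1,-0.033,0.0115,0,0],[1,-0.033,0.0115,0,0],[1,-0.033,0.0115,0.042,0]]'
python3 -m jog '[[1,0,0,0.04,0],[1,0,0,0,0]]'
python3 rel.py .505 -.125 .092 3
```

```text
clock: 2.4
tcp_pos: [0.4361, 0.0373, 0.1964]
orientation: [-0.004, 0.687, 0.727, -0.003]
wrist_force: [-1.7, 0.3, -1.5]
finger_gap: -0.0003
grip_force: 0.0
clock 2.4 tcp [0.4361 0.0373 0.1964] yaw 3.28 turn 0.28 j1,j6 [-6. 81.] now-axes [-166.2   60.5  103.5] after-turn-axes mm [-165.9   61.4  103.5] F [-1.7  0.3 -1.5] gap -0.0003 grip 0.0out of range; nothing moved
```

```bash
python3 -m jog '[[1,-0.033,0.012,0,0],[1,-0.033,0.012,0,0],[1,-0.033,0.012,0,0],[1,-0.033,0.012,0,0],[1,-0.033,0.012,0,0]]'
python3 -m jog '[[1,0,0,0.03,0],[1,0,0,0.03,0],[1,0,0,0.03,0],[1,0,0,0.012,0],[1,0,0,0,0]]'
python3 rel.py .505 -.115 .092 3
```

```text
clock: 2.82
tcp_pos: [0.5101, -0.1231, 0.2034]
orientation: [0.0, 0.685, 0.729, 0.0]
wrist_force: [0.5, 0.8, 0.4]
finger_gap: 0.0003
grip_force: 0.0
clock: 3.23
tcp_pos: [0.5073, -0.1208, 0.0977]
orientation: [-0.003, 0.685, 0.729, -0.001]
wrist_force: [-0.2, 0.3, -0.3]
finger_gap: -0.0
grip_force: 0.0
clock 3.23 tcp [ 0.5073 -0.1208  0.0977] yaw 3.52 turn 0.52 j1,j6 [-22.  64.] now-axes [ 5.9 -1.9  5.7] after-turn-axes mm [ 5.9 -2.   5.7] F [-0.2  0.3 -0.3] gap -0.0 grip 0.0
```

```bash
python3 -m jog '[[1,0,-0.001,0.003,0],[1,0.012,0,0,0],[1,0.012,0,0,0],[1,0.012,0,0,0],[1,0.01,0,0,0]]'
python3 -m jog '[[1,0.008,0,0,0],[1,0.006,0,0,0],[1,0.002,0,0,0],[1,0,0,0,0],[1,0,0,0,0]]'
python3 rel.py .505 -.057 .092 3
python3 -c "
from h import *
c=cam('top'); save(c,'l1.png'); m,b=blobs(c,(0,150,60),(8,255,255),20); print(b); s=cam('side')
im=np.hstack([cv2.resize(c['img'][225:300,225:325],(400,300)),cv2.resize(s['img'][220:310,200:320],(400,300))]); cv2.imwrite('pics/l1c.png',im[:,:,::-1])"
```

```text
clock: 3.65
tcp_pos: [0.5069, -0.0753, 0.0989]
orientation: [0.001, 0.686, 0.728, 0.001]
wrist_force: [0.8, -2.2, 1.5]
finger_gap: 0.0001
grip_force: 0.9
clock: 4.07
tcp_pos: [0.5045, -0.0601, 0.097]
orientation: [-0.001, 0.686, 0.728, -0.0]
wrist_force: [-0.1, 0.4, -0.1]
finger_gap: -0.0001
grip_force: 0.0
clock 4.07 tcp [ 0.5045 -0.0601  0.097 ] yaw 3.36 turn 0.36 j1,j6 [-16.  71.] now-axes [3.1 0.7 5. ] after-turn-axes mm [3.1 0.7 5. ] F [-0.1  0.4 -0.1] gap -0.0001 grip 0.0
[(345, [347.6, 109.5], [326, 101, 44, 18]), (3256, [266.4, 211.4], [235, 179, 72, 72]), (83, [384.9, 185.1], [377, 182, 17, 7])]
```

View pics/l1c.png

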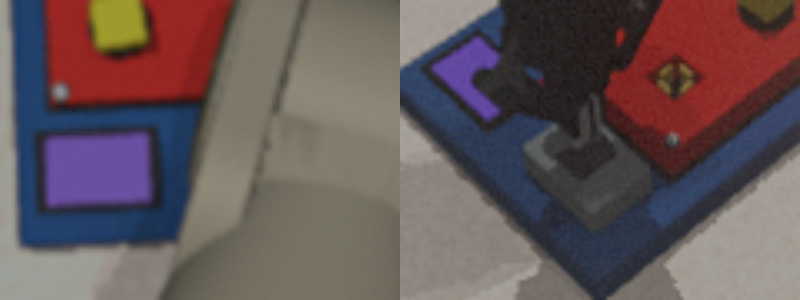

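Side crop: the rod leans away, towards +y, behind the gripper. I'll push a bit further, then back off and check.

```bash
python3 -m jog '[[1,0.003,0,0,0],[1,0.003,0,0,0],[1,0,0,0,0],[1,0,0,0,0]]'
python3 -m jog '[[1,-0.02,0,0,0],[1,-0.02,0,-0.03,0],[1,-0.01,0,-0.04,0],[0,-0.03,-0.03,0,0],[0,-0.03,-0.03,0,0]]'
python3 -c "
from h import *
c=cam('side'); m,b=blobs(c,(0,150,50),(8,255,255),15); print(b)
for s in (-1,.6,.7,.85,1):
  a=(s-.5) if s>0 else -.5
  y=.05*np.sin(a); print(s,proj(c,[.5038-.054*y,-.0578+y,.052+.05*np.cos(a)]).round(1))
cv2.imwrite('pics/l2c.png',cv2.resize(c['img'][170:320,180:380],(800,600))[:,:,::-1])"
python3 rel.py .5817 .0385 .16 3
```

```text
clock: 4.5
tcp_pos: [0.5047, -0.0579, 0.0972]
orientation: [0.002, 0.687, 0.726, -0.003]
wrist_force: [-0.2, -12.4, -3.4]
finger_gap: 0.0001
grip_force: 5.9
clock: 4.92
tcp_pos: [0.4543, -0.1683, 0.1699]
orientation: [0.003, 0.685, 0.728, 0.001]
wrist_force: [-0.1, -1.5, 0.1]
finger_gap: 0.0235
grip_force: 0.0
[(1031, [305.1, 224.4], [287, 194, 45, 60])]
-1 [[260.3 262. ]]
0.6 [[250.6 251.7]]
0.7 [[249.1 250.5]]
0.85 [[246.9 249. ]]
1 [[244.8 248. ]]
clock 4.97 tcp [ 0.448  -0.1725  0.1683] yaw 3.09 turn 0.09 j1,j6 [-30.  56.] now-axes [203.6 144.8   7.3] after-turn-axes mm [203.8 144.5   7.3] F [-4.2 -1.3 -0.9] gap 0.0311 grip 0.0
```

View pics/l2c.png

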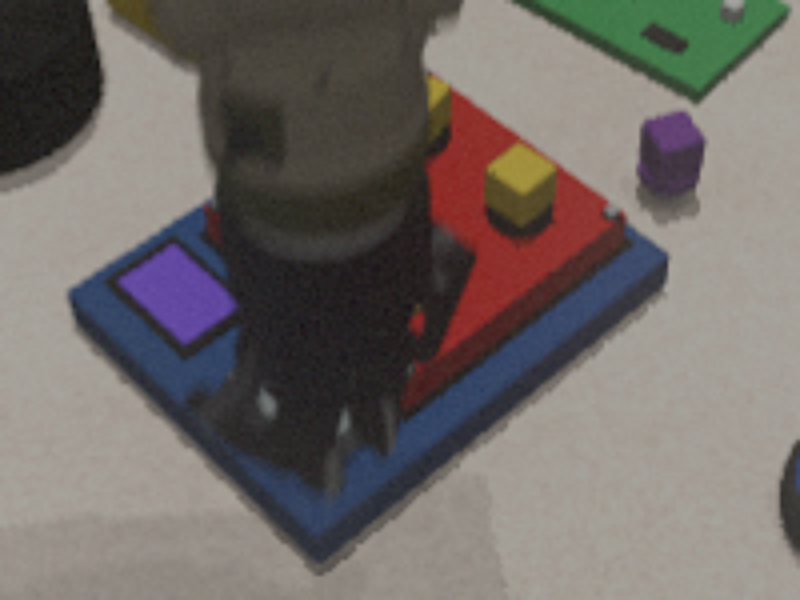

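The side view is blocked by the arm, but the 12 N stop force says the lever is over. I'll confirm it with the wrist camera from above the plugs.

```bash
python3 -m jog '[[0,0,0,-0.035,0],[0,0.029,0.02,-0.02,0],[0,0.029,0.02,-0.02,0],[0,0.029,0.02,0,0],[0,0.029,0.02,0,0]]'
python3 -m jog '[[0,0.029,0.02,0,0],[0,0.029,0.02,0,0],[0,0.029,0.02,0,0],[0,0,0,0,0],[0,0,0,0,0]]'
cat > w.py <<'E'
from h import *
c=cam("wrist"); save(c,"w1.png")
m,_=blobs(c,(20,100,80),(34,255,255))
for k in cv2.findContours(m,cv2.RETR_EXTERNAL,cv2.CHAIN_APPROX_NONE)[0]:
    a=cv2.contourArea(k)
    if a<150: continue
    W=onz(c,k.reshape(-1,2),.093)[:,:2].astype(np.float32)*1000; r=cv2.minAreaRect(W); print(int(a),k.reshape(-1,2).mean(0).astype(int),np.round(r[0],1),np.round(r[1],1),round(r[2],1))
E
python3 w.py; python3 rel.py .5817 .0385 .16 3
```

```text
clock: 5.38
tcp_pos: [0.5266, -0.0456, 0.244]
orientation: [0.001, 0.687, 0.727, 0.001]
wrist_force: [1.0, -0.6, -0.9]
finger_gap: 0.0428
grip_force: 0.0
clock: 5.8
tcp_pos: [0.5803, 0.0457, 0.2414]
orientation: [-0.001, 0.685, 0.728, -0.0]
wrist_force: [-0.8, -1.2, -0.4]
finger_gap: 0.0427
grip_force: 0.0
1010 [376 275] [671.7 -30.8] [24.6 50.6] 34.0
1529 [383 191] [663.6  46.2] [32.3 36.5] 17.4
1410 [283 190] [583.  42.] [30.  34.8] 10.1
clock 5.85 tcp [0.5797 0.0446 0.2416] yaw 3.41 turn 0.41 j1,j6 [-4. 83.] now-axes [-6.2  1.7 81.6] after-turn-axes mm [-6.2  1.8 81.6] F [-0.2 -0.1  0.4] gap 0.0427 grip 0.0
```

View pics/w1.png

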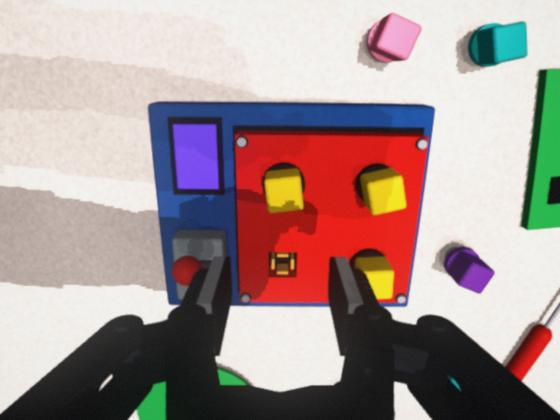

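Wrist image: violet screen at (196,155), plugs at (283,190), (383,191) and (376,275), lever ball at (187,269). I'll check the ball's position and the bright top faces.

```bash
python3 - <<'E'
from h import *
c=cam("wrist")
m,b=blobs(c,(0,150,60),(8,255,255),60)
for x in b:
    if x[0]<1500: print("ball?",x[:2],onz(c,x[1],.096).round(4))
m=cv2.inRange(c["img"],np.array((100,100,0)),np.array((255,255,110)))
hsv=cv2.cvtColor(c["img"],cv2.COLOR_RGB2HSV)
y=cv2.inRange(hsv,np.array((22,100,80)),np.array((34,255,255)))
for k in cv2.findContours(y,cv2.RETR_EXTERNAL,cv2.CHAIN_APPROX_NONE)[0]:
    if cv2.contourArea(k)<500: continue
    z=np.zeros_like(y); cv2.drawContours(z,[k],-1,255,-1); v=hsv[:,:,2][z>0]
    t=cv2.threshold(v.reshape(-1,1),0,255,cv2.THRESH_OTSU)[0]
    f=cv2.morphologyEx(((z>0)&(hsv[:,:,2]>t)).astype(np.uint8),cv2.MORPH_OPEN,np.ones((3,3)))
    kk=max(cv2.findContours(f,cv2.RETR_EXTERNAL,cv2.CHAIN_APPROX_NONE)[0],key=cv2.contourArea)
    r=cv2.minAreaRect((onz(c,kk.reshape(-1,2),.093)[:,:2]*1000).astype(np.float32)); print(t,k.reshape(-1,2).mean(0).astype(int),np.round(r[0],1),np.round(r[1],1),round(r[2],1))
E
```

```text
ball? (359, [184.6, 271.1]) [[ 0.5019 -0.0364  0.096 ]]
ball? (1122, [530.2, 350.6]) [[ 0.8335 -0.1068  0.096 ]]
182.0 [376 273] [672.7 -39.9] [25.6 28.6] 7.8
173.0 [383 189] [666.9  43.2] [28.  28.6] 17.4
183.0 [284 188] [583.7  39.3] [28.2 26.9] 9.6
```

The ball is at y≈-0.036, about 0.94 rad, so the lever is off. Next is plug A (front-left, face yaw about 9°).

```bash
python3 -m jog '[[0,-0.005,0.003,0.03,-6],[0,0,0,0.03,0],[0,0,0,0.03,0],[0,0,0,0.02,0],[0,0,0,0,0]]'
python3 -m jog '[[0,0,0,0,0]]' >/dev/null; python3 rel.py .583 .0388 .077 9.4
```

```text
clock: 6.32
tcp_pos: [0.5793, 0.0379, 0.1277]
orientation: [-0.003, 0.648, 0.761, -0.003]
wrist_force: [0.5, -0.2, -0.6]
finger_gap: 0.0425
grip_force: 0.0
clock 6.4 tcp [0.5819 0.038  0.1318] yaw 9.21 turn -0.19 j1,j6 [-4. 77.] now-axes [ 0.6  1.3 54.7] after-turn-axes mm [ 0.6  1.3 54.7] F [-0.6  0.2  0.4] gap 0.043 grip 0.0
```

```bash
python3 -m jog '[[0,0.001,0.001,0.02,0],[0,0,0,0.02,0],[0,0,0,0.013,0],[0,0,0,0,0],[0,0,0,0,0]]'
python3 -m jog '[[0,0,0,0,0],[0,0,0,0,0]]' >/dev/null; python3 rel.py .583 .0388 .077 9.4
python3 -c "
from h import *
c=cam('side'); cv2.imwrite('pics/g1.png',cv2.resize(c['img'][160:280,190:350],(800,600))[:,:,::-1])"
```

```text
clock: 6.82
tcp_pos: [0.5848, 0.0399, 0.0808]
orientation: [0.001, 0.648, 0.762, 0.0]
wrist_force: [0.3, 0.7, 0.5]
finger_gap: 0.0432
grip_force: 0.0
clock 6.98 tcp [0.5857 0.0401 0.0814] yaw 9.31 turn -0.09 j1,j6 [-4. 77.] now-axes [-0.8 -2.8  4.4] after-turn-axes mm [-0.8 -2.8  4.4] F [-0.7 -0.5 -0.4] gap 0.0428 grip 0.0
```

View pics/g1.png

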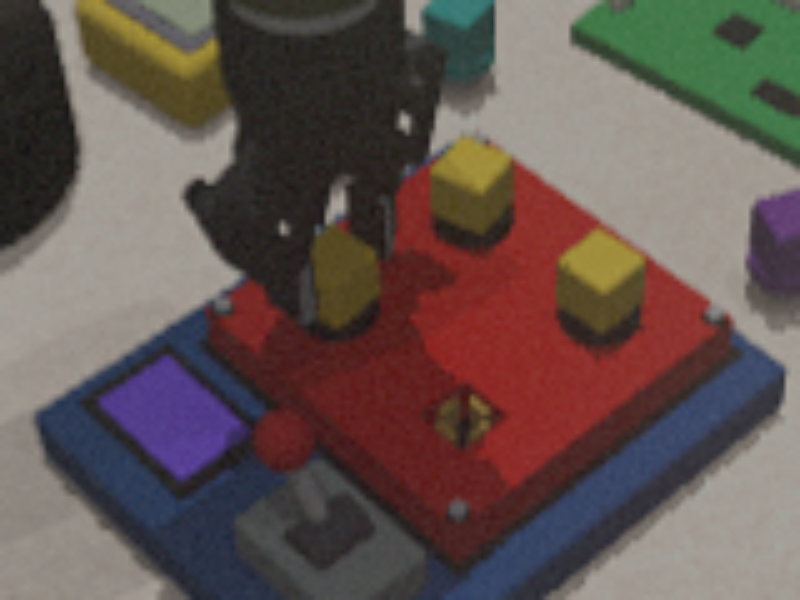

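The fingers straddle plug A cleanly (crop (340,285)), and the lever ball has moved across to (285,440). Now I'll grip.

```bash
python3 -m jog '[[0,-0.001,-0.003,0.003,0],[0,0,0,0,0],[1,0,0,0,0],[1,0,0,0,0],[1,0,0,0,0]]' 80
python3 -m jog '[[1,0,0,0,0],[1,0,0,0,0],[1,0,0,0,0]]'; python3 rel.py .583 .0388 .077 9.4
```

```text
clock: 7.45
tcp_pos: [0.5833, 0.0392, 0.0773]
orientation: [0.001, 0.647, 0.762, 0.001]
wrist_force: [4.3, 1.9, 2.4]
finger_gap: 0.0288
grip_force: 79.0
clock: 7.7
tcp_pos: [0.5832, 0.0392, 0.0773]
orientation: [0.001, 0.647, 0.762, 0.001]
wrist_force: [5.9, 1.8, 3.0]
finger_gap: 0.0284
grip_force: 79.1
clock 7.7 tcp [0.5832 0.0392 0.0773] yaw 9.34 turn -0.06 j1,j6 [-4. 77.] now-axes [-0.3 -0.3  0.3] after-turn-axes mm [-0.3 -0.3  0.3] F [5.9 1.8 3. ] gap 0.0284 grip 79.1
```

```bash
python3 -m jog '[[1,0,0,-0.0001,7],[1,0,0,-0.00025,7],[1,0,0,-0.00025,7],[1,0,0,-0.00025,7],[1,0,0,-0.00025,7]]'
python3 -m jog '[[1,0,0,-0.00025,7],[1,0,0,-0.00025,7],[1,0,0,-0.00025,7],[1,0,0,-0.00025,7],[1,0,0,-0.00025,7]]'; python3 rel.py .583 .0388 .077 9.4
```

```text
clock: 8.12
tcp_pos: [0.5825, 0.0385, 0.0775]
orientation: [0.001, 0.848, 0.53, 0.001]
wrist_force: [5.0, -1.4, -2.8]
finger_gap: 0.0289
grip_force: 79.0
clock: 8.53
tcp_pos: [0.5827, 0.0382, 0.0783]
orientation: [0.001, 0.968, 0.25, 0.001]
wrist_force: [6.7, -2.3, -4.1]
finger_gap: 0.0288
grip_force: 79.2
clock 8.53 tcp [0.5827 0.0382 0.0783] yaw -61.01 turn -70.41 j1,j6 [ -4. 147.] now-axes [ 0.6 -0.4  1.3] after-turn-axes mm [0.5 0.4 1.3] F [ 6.7 -2.3 -4.1] gap 0.0288 grip 79.2
```

```bash
python3 -m jog '[[1,0,0,-0.0001,-7],[1,0,0,-0.00025,-7],[1,0,0,-0.00025,-7],[1,0,0,-0.00025,-7],[1,0,0,-0.00025,-7]]' |grep -E 'tcp|force'
python3 -m jog '[[1,0,0,-0.00025,-7],[1,0,0,-0.00025,-7],[1,0,0,-0.00025,-7],[1,0,0,-0.00025,-7],[1,0,0,-0.00025,-7]]' |grep -E 'tcp|force'
python3 -m jog '[[1,0,0,-0.00025,-7],[1,0,0,-0.00025,-7],[1,0,0,-0.00025,-7],[1,0,0,-0.00025,-7],[1,0,0,-0.00025,-7]]' |grep -E 'tcp|force'
python3 -m jog '[[1,0,0,-0.00025,-7],[1,0,0,-0.00025,-7],[1,0,0,-0.00025,-7],[1,0,0,-0.00025,-7],[1,0,0,-0.00025,-7]]' |grep -E 'tcp|force'
python3 rel.py .583 .0388 .077 9.4
```

```text
tcp_pos: [0.582, 0.0393, 0.0792]
wrist_force: [3.7, 2.7, -4.5]
grip_force: 79.2
tcp_pos: [0.5816, 0.0392, 0.0802]
wrist_force: [4.7, 1.8, -3.6]
grip_force: 79.3
tcp_pos: [0.5813, 0.0389, 0.0813]
wrist_force: [4.0, 0.6, -4.4]
grip_force: 79.3
tcp_pos: [0.5812, 0.0385, 0.0825]
wrist_force: [3.6, -0.4, -4.4]
grip_force: 79.4
clock 10.2 tcp [0.5812 0.0385 0.0825] yaw 79.64 turn 70.24 j1,j6 [-4.  6.] now-axes [-1.7  0.6  5.5] after-turn-axes mm [-0.   1.8  5.5] F [ 3.6 -0.4 -4.4] gap 0.029 grip 79.4
```

```bash
python3 -m jog '[[1,0,0,-0.00035,-7],[1,0,0,-0.00035,-7],[1,0,0,-0.00035,-7],[1,0,0,-0.00035,-7],[1,0,0,-0.00035,-7]]' |grep -E 'tcp|force'
python3 -m jog '[[1,0,0,-0.00035,-7],[1,0,0,-0.00035,-7],[1,0,0,-0.00035,-7],[1,0,0,-0.00035,-7],[1,0,0,-0.00035,-7]]' |grep -E 'tcp|force'
python3 -m jog '[[1,0,0,-0.00035,-7],[1,0,0,-0.00035,-7],[1,0,0,-0.00035,-7],[1,0,0,-0.00035,-7],[1,0,0,-0.00035,-7]]' |grep -E 'tcp|force'
python3 -m jog '[[1,0,0,-0.00035,-7],[1,0,0,-0.00035,-7],[1,0,0,-0.00035,-7],[1,0,0,-0.00035,-7],[1,0,0,-0.00035,-7]]' |grep -E 'tcp|force'
python3 rel.py .583 .0388 .077 9.4
```

```text
tcp_pos: [0.5813, 0.0381, 0.0841]
wrist_force: [4.5, -2.8, -6.1]
grip_force: 79.4
tcp_pos: [0.5817, 0.0379, 0.086]
wrist_force: [5.7, -1.8, -5.7]
grip_force: 79.4
tcp_pos: [0.5821, 0.0378, 0.0879]
wrist_force: [6.5, -2.3, -5.0]
grip_force: 79.5
tcp_pos: [0.5826, 0.0379, 0.09]
wrist_force: [6.5, -1.2, -5.9]
grip_force: 79.4
clock 11.87 tcp [0.5826 0.0379 0.09  ] yaw -140.37 turn 30.23 j1,j6 [  -4. -134.] now-axes [-0.4 -0.8 13. ] after-turn-axes mm [-0.8 -0.5 13. ] F [ 6.5 -1.2 -5.9] gap 0.0287 grip 79.4
```

```bash
python3 -m jog '[[1,0,0,-0.0001,7],[1,0,0,-0.00035,7],[1,0,0,-0.00035,7],[1,0,0,-0.00035,7],[1,0,0,-0.00035,7]]' |grep -E 'tcp|force'
python3 -m jog '[[1,0,0,-0.00035,7],[1,0,0,-0.00035,7],[1,0,0,-0.00035,7],[1,0,0,-0.00035,7],[1,0,0,-0.00035,7]]' |grep -E 'tcp|force'
python3 -m jog '[[1,0,0,-0.00035,7],[1,0,0,-0.00035,7],[1,0,0,-0.00035,7],[1,0,0,-0.00035,7],[1,0,0,-0.00035,7]]' |grep -E 'tcp|force'
python3 rel.py .507 .296 .2 95
```

```text
tcp_pos: [0.5812, 0.0381, 0.0918]
wrist_force: [1.0, -1.4, -0.8]
grip_force: 80.4
tcp_pos: [0.5801, 0.0386, 0.093]
wrist_force: [-0.4, -0.8, -0.2]
grip_force: 80.4
tcp_pos: [0.5798, 0.0388, 0.0946]
wrist_force: [-0.1, -0.2, -0.6]
grip_force: 80.3
clock 13.12 tcp [0.5798 0.0388 0.0946] yaw 113.98 turn 18.98 j1,j6 [ -4. -28.] now-axes [ -37.7  264.7 -105.3] after-turn-axes mm [  50.4  262.6 -105.3] F [-0.1 -0.2 -0.6] gap 0.0286 grip 80.3
```

Plug A is free. I'll carry it to the tub with yaw 90° and set it at x = tub − 44 mm.

```bash
python3 -m jog '[[1,0,0,-0.015,0],[1,0,0,-0.03,6],[1,0,0,-0.03,6],[1,0,0,-0.03,6],[1,0,0,0,6]]' |grep -E 'tcp|gap'
python3 -m jog '[[1,0.015,0.032,0,0],[1,0.015,0.032,0,0],[1,0.015,0.032,0,0],[1,0.015,0.032,0,0],[1,0.015,0.032,0,0]]' |grep -E 'tcp|gap'
python3 -m jog '[[1,0.014,0.032,0,0],[1,0.014,0.032,0,0],[1,0.014,0.032,0,0],[1,0,0,0,0],[1,0,0,0,0]]' |grep -E 'tcp|gap'
python3 rel.py .463 .296 .047 90
python3 - <<'E'
from h import *
c=cam("wrist"); save(c,"w2.png")
s=cam("top"); print(proj(c,[[.507,.296,.075],[.585,.296,.075],[.429,.296,.075]]).round(0))
E
```

```text
tcp_pos: [0.5831, 0.0386, 0.2062]
finger_gap: 0.0288
tcp_pos: [0.5033, 0.1991, 0.1997]
finger_gap: 0.0286
tcp_pos: [0.4609, 0.2952, 0.1997]
finger_gap: 0.0287
clock 14.37 tcp [0.4609 0.2952 0.1997] yaw 90.56 turn 0.56 j1,j6 [24. 24.] now-axes [ -2.5   1.1 152.7] after-turn-axes mm [ -2.5   1.1 152.7] F [ 0.3  0.8 -1.2] gap 0.0287 grip 80.3
[[280. 252.]
 [279. 334.]
 [281. 153.]]
```

View pics/w2.png

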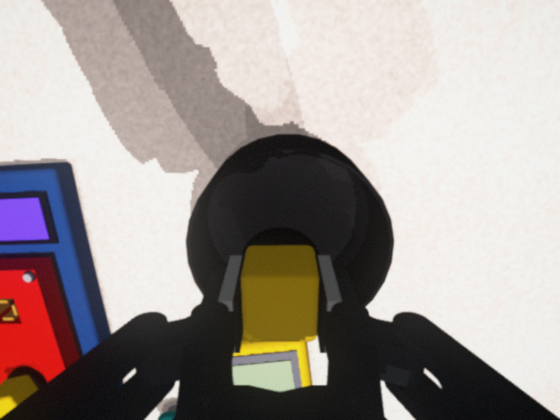

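Wrist view: plug held at (281,290). The tub's outer edges are at about (187,240), (394,240) and (290,135). That is slightly off my estimate, so I'll recompute the tub centre from these rim points.

```bash
python3 - <<'E'
from h import *
c=cam("wrist"); g=cv2.cvtColor(c["img"],cv2.COLOR_RGB2GRAY); m=(g<70).astype(np.uint8)
P=[]
for a in np.radians(np.arange(-165,-14,5)):   # search outward from seed
    for r in range(160,60,-1):
        u=290+r*np.cos(a); v=240+r*np.sin(a)
        if m[int(v),int(u)] : P.append((u,v)); break
from scipy.optimize import least_squares
W=onz(c,P,.075)[:,:2]
f=least_squares(lambda p:np.hypot(*(W-p[:2]).T)-.082,[.507,.3],loss='soft_l1',f_scale=.002); print(f.x,(f.fun*1000).round(1))
t=cam("top"); g=cv2.cvtColor(t["img"],cv2.COLOR_RGB2GRAY); P=[]
for a in np.radians(np.arange(100,261,5)): # left half
    for r in range(50,25,-1):
        u=143+r*np.cos(a); v=263+r*np.sin(a)
        if g[int(v),int(u)]<75: P.append((u,v)); break
W=onz(t,P,.075)[:,:2]
f=least_squares(lambda p:np.hypot(*(W-p[:2]).T)-.082,[.507,.3],loss='soft_l1',f_scale=.002); print(f.x,(f.fun*1000).round(1))
E
```

```text
[0.50262328 0.30204184] [-5.4 -6.  -5.  -5.4 -5.8 -4.7 -4.3 -1.8 -0.7  1.   2.   3.   3.1  3.2
  4.7  4.7  4.6  3.   2.8  2.5  0.8 -0.3 -1.4 -2.5 -2.9 -3.3 -3.6 -3.2
 -2.7 -2.8 -2.1]
[0.49339469 0.3260596 ] [-13.6 -16.5 -17.3 -20.  -22.6  -9.6   4.1   2.7   1.7   1.1   0.8   1.
   1.6   2.5   3.8   5.4   7.3 -23.2 -23.2 -18.4 -15.8 -15.4 -12.7 -10.
  -7.3  -4.6  -1.9  -1.5   1.    3.5   8.1   8.2  10.4]
```

```bash
python3 -m jog '[[1,0,0.006,0.03,0],[1,0,0,0.03,0],[1,0,0,0.03,0],[1,0,0,0.03,0],[1,0,0,0.02,0]]' |grep -E 'tcp|force|gap'
python3 -m jog '[[1,0,0,0.01,0],[1,0,0,0,0],[1,0,0,0,0]]' |grep -E 'tcp|force|gap'
python3 rel.py .46 .301 .045 90
```

```text
tcp_pos: [0.4622, 0.2981, 0.0577]
wrist_force: [-0.6, -0.8, -0.6]
finger_gap: 0.0288
grip_force: 80.3
tcp_pos: [0.4634, 0.2995, 0.0508]
wrist_force: [0.3, -0.2, -0.0]
finger_gap: 0.0286
grip_force: 80.3
clock 15.23 tcp [0.4634 0.2995 0.0508] yaw 90.25 turn 0.25 j1,j6 [25. 24.] now-axes [3.4 1.5 5.8] after-turn-axes mm [3.4 1.5 5.8] F [ 0.3 -0.2 -0. ] gap 0.0286 grip 80.3
```

```bash
python3 -m jog '[[1,0.002,0.001,0.005,0],[1,0,0,0,0],[1,0,0,0,0],[0,0,0,0,0],[0,0,0,0,0]]' |grep -E 'tcp|force|gap'
python3 -m jog '[[0,0,0,0,0],[0,0,0,-0.03,0],[0,0,0,-0.04,0],[0,0,0,-0.04,0],[0,0,0,-0.04,0]]' |grep -E 'tcp|force|gap'
python3 -m jog '[[0,0,0,0,7],[0,0,0,0,7],[0,0,0,0,7],[0,0,0,0,7],[0,0,0,0,7]]' |grep -E 'tcp|force|gap'
python3 -m jog '[[0,0,0,0,7],[0,0,0,0,7],[0,0,0,0,7],[0,0,0,0,7],[0,0,0,0,7]]' |grep -E 'tcp|force|gap'
python3 rel.py .666 .043 .077 17.4
```

```text
tcp_pos: [0.4614, 0.3016, 0.0463]
wrist_force: [-0.7, -0.3, 0.4]
finger_gap: 0.0426
grip_force: 0.0
tcp_pos: [0.4604, 0.301, 0.1972]
wrist_force: [0.8, 0.2, -0.0]
finger_gap: 0.0426
grip_force: 0.0
tcp_pos: [0.4609, 0.3013, 0.1959]
wrist_force: [-0.2, 0.1, 0.4]
finger_gap: 0.0425
grip_force: 0.0
tcp_pos: [0.4609, 0.3013, 0.1957]
wrist_force: [-0.4, -0.5, 0.2]
finger_gap: 0.043
grip_force: 0.0
clock 16.9 tcp [0.4609 0.3013 0.1957] yaw 19.99 turn 2.59 j1,j6 [25. 95.] now-axes [-312.8  104.4  118.7] after-turn-axes mm [-307.8  118.5  118.7] F [-0.4 -0.5  0.2] gap 0.043 grip 0.0
```

```bash
python3 -m jog '[[0,0,0,0,2.6],[0,-0.0308,0.0118,0,0],[0,-0.0308,0.0118,0,0],[0,-0.0308,0.0118,0,0],[0,-0.0308,0.0118,0,0]]' >/dev/null
python3 -m jog '[[0,-0.0308,0.0118,0,0],[0,-0.0308,0.0118,0,0],[0,-0.0308,0.0118,0,0],[0,-0.0308,0.0118,0,0],[0,-0.0308,0.0118,0,0]]' >/dev/null
python3 -m jog '[[0,-0.0308,0.0118,0,0],[0,0,0,0.03,0],[0,0,0,0.03,0],[0,0,0,0,0],[0,0,0,0,0]]' |grep -E 'tcp|force|gap'
python3 -m jog '[[0,0,0,0,0],[0,0,0,0,0]]' >/dev/null
python3 rel.py .666 .043 .077 17.4
python3 w.py
```

```text
tcp_pos: [0.6653, 0.0438, 0.1337]
wrist_force: [-0.5, -0.1, 1.8]
finger_gap: 0.0432
grip_force: 0.0
clock 18.32 tcp [0.6682 0.0442 0.138 ] yaw 17.77 turn 0.37 j1,j6 [-3. 69.] now-axes [-0.4 -2.7 61. ] after-turn-axes mm [-0.5 -2.7 61. ] F [-0.1 -0.9  0.6] gap 0.0428 grip 0.0
2871 [244 348] [670.6 -29.9] [29.2 48.5] 5.6
3338 [277 233] [666.2  47.7] [29.4 36.8] 17.8
```

```bash
python3 -m jog '[[0,0,-0.0025,0.02,0],[0,0,0,0.02,0],[0,0,0,0.017,0],[0,0,0,0,0],[0,0,0,0,0]]' |grep -E 'tcp|force|gap'
python3 -m jog '[[0,0,0,0,0],[0,0,0,0,0]]' >/dev/null
python3 rel.py .666 .043 .077 17.4
```

```text
tcp_pos: [0.6646, 0.0434, 0.0792]
wrist_force: [0.0, -0.1, -0.4]
finger_gap: 0.0428
grip_force: 0.0
clock 18.95 tcp [0.6661 0.0431 0.0807] yaw 17.75 turn 0.35 j1,j6 [-3. 69.] now-axes [-0.1 -0.2  3.7] after-turn-axes mm [-0.1 -0.2  3.7] F [ 0.  -0.6 -0.8] gap 0.0427 grip 0.0
```

```bash
python3 -m jog '[[0,0,0,0.003,0],[0,0,0,0,0],[1,0,0,0,0],[1,0,0,0,0],[1,0,0,0,0]]' 80 >/dev/null
python3 -m jog '[[1,0,0,0,0],[1,0,0,0,0],[1,0,0,0,0]]' |grep -E 'tcp|force|gap'
python3 -m jog '[[1,0,0,-0.0001,7],[1,0,0,-0.0003,7],[1,0,0,-0.0003,7],[1,0,0,-0.0003,7],[1,0,0,-0.0003,7]]' |grep -E 'tcp|force|gap'
python3 -m jog '[[1,0,0,-0.0003,7],[1,0,0,-0.0003,7],[1,0,0,-0.0003,7],[1,0,0,-0.0003,7],[1,0,0,-0.0003,7]]' |grep -E 'tcp|force|gap'
python3 rel.py .666 .043 .077 17.4
```

```text
tcp_pos: [0.6669, 0.0436, 0.0768]
wrist_force: [4.2, 3.2, 1.6]
finger_gap: 0.0286
grip_force: 79.3
tcp_pos: [0.6663, 0.0429, 0.0771]
wrist_force: [4.1, 0.1, -3.3]
finger_gap: 0.0284
grip_force: 79.1
tcp_pos: [0.6667, 0.0426, 0.0782]
wrist_force: [6.3, -0.4, -4.7]
finger_gap: 0.0287
grip_force: 79.3
clock 20.45 tcp [0.6667 0.0426 0.0782] yaw -52.6 turn -70.0 j1,j6 [ -3. 139.] now-axes [-0.3 -0.7  1.2] after-turn-axes mm [ 0.6 -0.5  1.2] F [ 6.3 -0.4 -4.7] gap 0.0287 grip 79.3
```

```bash
python3 -m jog '[[1,0,0,-0.0001,-7],[1,0,0,-0.00035,-7],[1,0,0,-0.00035,-7],[1,0,0,-0.00035,-7],[1,0,0,-0.00035,-7]]' |grep -E 'tcp|wrist|gap'
python3 -m jog '[[1,0,0,-0.00035,-7],[1,0,0,-0.00035,-7],[1,0,0,-0.00035,-7],[1,0,0,-0.00035,-7],[1,0,0,-0.00035,-7]]' |grep -E 'tcp|wrist|gap'
python3 -m jog '[[1,0,0,-0.00035,-7],[1,0,0,-0.00035,-7],[1,0,0,-0.00035,-7],[1,0,0,-0.00035,-7],[1,0,0,-0.00035,-7]]' |grep -E 'tcp|wrist|gap'
python3 -m jog '[[1,0,0,-0.00035,-7],[1,0,0,-0.00035,-7],[1,0,0,-0.00035,-7],[1,0,0,-0.00035,-7],[1,0,0,-0.00035,-7]]' |grep -E 'tcp|wrist|gap'
python3 rel.py .666 .043 .077 17.4
```

```text
tcp_pos: [0.6658, 0.0437, 0.0793]
wrist_force: [4.4, 4.0, -4.6]
finger_gap: 0.0287
tcp_pos: [0.6653, 0.0435, 0.0807]
wrist_force: [4.8, 0.9, -5.6]
finger_gap: 0.0288
tcp_pos: [0.6649, 0.0431, 0.0823]
wrist_force: [3.8, 1.2, -6.4]
finger_gap: 0.0288
tcp_pos: [0.6648, 0.0426, 0.0839]
wrist_force: [3.1, -0.6, -6.3]
finger_gap: 0.0288
clock 22.12 tcp [0.6648 0.0426 0.0839] yaw 88.04 turn 70.64 j1,j6 [-3. -1.] now-axes [-1.1  0.4  6.9] after-turn-axes mm [0.  1.2 6.9] F [ 3.1 -0.6 -6.3] gap 0.0288 grip 79.5
```

```bash
python3 -m jog '[[1,0,0,-0.00035,-7],[1,0,0,-0.00035,-7],[1,0,0,-0.00035,-7],[1,0,0,-0.00035,-7],[1,0,0,-0.00035,-7]]' |grep -E 'tcp|wrist|gap'
python3 -m jog '[[1,0,0,-0.00035,-7],[1,0,0,-0.00035,-7],[1,0,0,-0.00035,-7],[1,0,0,-0.00035,-7],[1,0,0,-0.00035,-7]]' |grep -E 'tcp|wrist|gap'
python3 -m jog '[[1,0,0,-0.00035,-7],[1,0,0,-0.00035,-7],[1,0,0,-0.00035,-7],[1,0,0,-0.00035,-7],[1,0,0,-0.00035,-7]]' |grep -E 'tcp|wrist|gap'
python3 -m jog '[[1,0,0,-0.00035,-7],[1,0,0,-0.00035,-7],[1,0,0,-0.00035,-7],[1,0,0,-0.00035,-7],[1,0,0,-0.00035,-7]]' |grep -E 'tcp|wrist|gap'
python3 -m jog '[[1,0,0,-0.0001,7],[1,0,0,-0.00035,7],[1,0,0,-0.00035,7],[1,0,0,-0.00035,7],[1,0,0,-0.00035,7]]' |grep -E 'tcp|wrist|gap'
python3 -m jog '[[1,0,0,-0.00035,7],[1,0,0,-0.00035,7],[1,0,0,-0.00035,7],[1,0,0,-0.00035,7],[1,0,0,-0.00035,7]]' |grep -E 'tcp|wrist|gap'
python3 rel.py .5045 .301 .2 90
```

```text
tcp_pos: [0.6651, 0.0421, 0.0858]
wrist_force: [4.5, -2.0, -5.8]
finger_gap: 0.029
tcp_pos: [0.6656, 0.0418, 0.0878]
wrist_force: [5.3, -3.1, -6.3]
finger_gap: 0.0287
tcp_pos: [0.6663, 0.0418, 0.0899]
wrist_force: [6.0, -2.5, -4.9]
finger_gap: 0.0287
tcp_pos: [0.6655, 0.0435, 0.0922]
wrist_force: [0.7, 2.3, 1.9]
finger_gap: 0.0285
tcp_pos: [0.6641, 0.0429, 0.0933]
wrist_force: [0.6, -0.7, -0.4]
finger_gap: 0.0287
tcp_pos: [0.6641, 0.0429, 0.095]
wrist_force: [-0.3, -1.0, -0.4]
finger_gap: 0.0288
clock 24.62 tcp [0.6641 0.0429 0.095 ] yaw 157.38 turn 67.38 j1,j6 [ -3. -71.] now-axes [-176.8  246.7 -104.9] after-turn-axes mm [ 159.7  258.1 -104.9] F [-0.3 -1.  -0.4] gap 0.0288 grip 80.4
```

Plug B is free. I'll lift it, turn 67° and carry it to the tub centre.

```bash
python3 -m jog '[[1,0,0,-0.015,0],[1,0,0,-0.03,0],[1,0,0,-0.03,7],[1,0,0,-0.03,7],[1,0,0,0,7]]' >/dev/null
python3 -m jog '[[1,0,0,0,7],[1,0,0,0,7],[1,0,0,0,7],[1,0,0,0,7],[1,0,0,0,7]]' >/dev/null
python3 -m jog '[[1,0,0,0,7],[1,0,0,0,4.4],[1,0.02,0.032,0,0],[1,0.02,0.032,0,0],[1,0.02,0.032,0,0]]' |grep -E 'tcp|gap'
python3 -m jog '[[1,0.02,0.032,0,0],[1,0.02,0.032,0,0],[1,0.02,0.032,0,0],[1,0.02,0.032,0,0],[1,0.02,0.032,0,0]]' |grep -E 'tcp|gap'
python3 -m jog '[[1,0,0,0,0],[1,0,0,0,0]]' |grep -E 'tcp|gap'
python3 rel.py .5045 .301 .045 90
```

```text
tcp_pos: [0.603, 0.1387, 0.1996]
finger_gap: 0.0288
tcp_pos: [0.5016, 0.299, 0.2002]
finger_gap: 0.0289
tcp_pos: [0.5016, 0.2995, 0.2003]
finger_gap: 0.029
clock 26.45 tcp [0.5016 0.2995 0.2003] yaw 90.56 turn 0.56 j1,j6 [23. 22.] now-axes [ -3.    1.5 155.3] after-turn-axes mm [ -3.    1.6 155.3] F [-0.4  0.2 -1. ] gap 0.029 grip 80.4
```

```bash
python3 -m jog '[[1,-0.004,0.0015,0.03,0],[1,0,0,0.03,0],[1,0,0,0.03,0],[1,0,0,0.03,0],[1,0,0,0.02,0]]' >/dev/null
python3 -m jog '[[1,0,0,0.01,0],[1,0,0,0.003,0],[1,0,0,0,0],[1,0,0,0,0]]' |grep -E 'tcp|force|gap'
python3 -m jog '[[0,0,0,0,0],[0,0,0,0,0],[0,0,0,0,0],[0,0,0,-0.03,0],[0,0,0,-0.04,0]]' |grep -E 'tcp|force|gap'
python3 -m jog '[[0,0,0,-0.04,0],[0,0,0,-0.04,7],[0,0,0,0,7],[0,0,0,0,7],[0,0,0,0,7]]' |grep -E 'tcp|force|gap'
python3 -m jog '[[0,0,0,0,7],[0,0,0,0,7],[0,0,0,0,7],[0,0,0,0,7],[0,0,0,0,7]]' >/dev/null
python3 -m jog '[[0,0,0,0,7],[0,0,0,0,7],[0,0,0,0,7],[0,0,0,0,0]]' |grep -E 'tcp|force|gap'
python3 rel.py .6704 -.0408 .077 6.5
```

```text
tcp_pos: [0.5085, 0.2995, 0.0486]
wrist_force: [-0.3, -0.1, -1.3]
finger_gap: 0.0289
grip_force: 80.4
tcp_pos: [0.5045, 0.2986, 0.115]
wrist_force: [-0.1, 0.6, 0.9]
finger_gap: 0.0423
grip_force: 0.0
tcp_pos: [0.5079, 0.3001, 0.1995]
wrist_force: [-0.6, 0.7, -0.2]
finger_gap: 0.0427
grip_force: 0.0
tcp_pos: [0.5073, 0.2998, 0.198]
wrist_force: [-0.5, -0.2, 0.5]
finger_gap: 0.0429
grip_force: 0.0
clock 28.78 tcp [0.5073 0.2998 0.198 ] yaw 6.17 turn -0.33 j1,j6 [ 23. 107.] now-axes [-356.2  125.4  121. ] after-turn-axes mm [-356.9  123.4  121. ] F [-0.5 -0.2  0.5] gap 0.0429 grip 0.0
```

```bash
python3 -m jog '[[0,-0.0324,0.0114,0,0],[0,-0.0324,0.0114,0,0],[0,-0.0324,0.0114,0,0],[0,-0.0324,0.0114,0,0],[0,-0.0324,0.0114,0,0]]' >/dev/null
python3 -m jog '[[0,-0.0324,0.0114,0,0],[0,-0.0324,0.0114,0,0],[0,-0.0324,0.0114,0,0],[0,-0.0324,0.0114,0,0],[0,-0.0324,0.0114,0,0]]' >/dev/null
python3 -m jog '[[0,-0.0324,0.0114,0,0],[0,0,0,0.03,0],[0,0,0,0.03,0],[0,0,0,0,0],[0,0,0,0,0]]' >/dev/null
python3 -m jog '[[0,0,0,0,0],[0,0,0,0,0]]' >/dev/null
python3 rel.py .6704 -.0408 .077 6.5
python3 w.py
```

```text
clock 30.2 tcp [ 0.6724 -0.0404  0.1399] yaw 6.44 turn -0.06 j1,j6 [-10.  73.] now-axes [-0.1 -2.2 62.9] after-turn-axes mm [-0.1 -2.2 62.9] F [-0.7 -0.4  0.7] gap 0.0425 grip 0.0
3282 [279 230] [671.6 -36. ] [29.5 36.4] 6.4
```

```bash
python3 -m jog '[[0,0,-0.0015,0.02,0],[0,0,0,0.02,0],[0,0,0,0.019,0],[0,0,0,0,0],[0,0,0,0,0]]' |grep -E 'tcp|force|gap'
python3 -m jog '[[0,0,0,0.0035,0],[0,0,0,0,0],[0,0,0,0,0]]' >/dev/null
python3 rel.py .6704 -.0408 .077 6.5
```

```text
tcp_pos: [0.6695, -0.0405, 0.0788]
wrist_force: [-0.7, 0.8, 0.5]
finger_gap: 0.0425
grip_force: 0.0
clock 30.92 tcp [ 0.6706 -0.041   0.0763] yaw 6.35 turn -0.15 j1,j6 [-10.  73.] now-axes [ 0.2 -0.2 -0.7] after-turn-axes mm [ 0.2 -0.2 -0.7] F [-0.2  1.   0.2] gap 0.0426 grip 0.0
```

```bash
python3 -m jog '[[1,0,0,-0.0005,0],[1,0,0,0,0],[1,0,0,0,0],[1,0,0,0,0],[1,0,0,0,0]]' 80 |grep -E 'tcp|force|gap'
python3 -m jog '[[1,0,0,0,0],[1,0,0,-0.0003,7],[1,0,0,-0.0003,7],[1,0,0,-0.0003,7],[1,0,0,-0.0003,7]]' |grep -E 'tcp|wrist|gap'
python3 -m jog '[[1,0,0,-0.0003,7],[1,0,0,-0.0003,7],[1,0,0,-0.0003,7],[1,0,0,-0.0003,7],[1,0,0,-0.0003,7]]' |grep -E 'tcp|wrist|gap'
python3 -m jog '[[1,0,0,-0.0003,7],[1,0,0,-0.0003,7],[1,0,0,-0.0001,-7],[1,0,0,-0.0003,-7],[1,0,0,-0.0003,-7]]' |grep -E 'tcp|wrist|gap'
python3 rel.py .6704 -.0408 .077 6.5
```

```text
tcp_pos: [0.6717, -0.0409, 0.0771]
wrist_force: [4.1, 2.3, 5.9]
finger_gap: 0.0288
grip_force: 79.5
tcp_pos: [0.6709, -0.0415, 0.0772]
wrist_force: [4.0, -0.3, -0.2]
finger_gap: 0.0288
tcp_pos: [0.6707, -0.0416, 0.0776]
wrist_force: [4.9, -1.0, -3.7]
finger_gap: 0.0288
tcp_pos: [0.6703, -0.0406, 0.0785]
wrist_force: [5.1, 2.1, -4.5]
finger_gap: 0.0286
clock 32.58 tcp [ 0.6703 -0.0406  0.0785] yaw -49.34 turn -55.84 j1,j6 [-10. 129.] now-axes [-0.1  0.2  1.5] after-turn-axes mm [-0.2  0.1  1.5] F [ 5.1  2.1 -4.5] gap 0.0286 grip 79.4
```

```bash
python3 -m jog '[[1,0,0,-0.00035,-7],[1,0,0,-0.00035,-7],[1,0,0,-0.00035,-7],[1,0,0,-0.00035,-7],[1,0,0,-0.00035,-7]]' |grep -E 'tcp|wrist|gap'
python3 -m jog '[[1,0,0,-0.00035,-7],[1,0,0,-0.00035,-7],[1,0,0,-0.00035,-7],[1,0,0,-0.00035,-7],[1,0,0,-0.00035,-7]]' |grep -E 'tcp|wrist|gap'
python3 -m jog '[[1,0,0,-0.00035,-7],[1,0,0,-0.00035,-7],[1,0,0,-0.00035,-7],[1,0,0,-0.00035,-7],[1,0,0,-0.00035,-7]]' |grep -E 'tcp|wrist|gap'
python3 -m jog '[[1,0,0,-0.00035,-7],[1,0,0,-0.00035,-7],[1,0,0,-0.00035,-7],[1,0,0,-0.00035,-7],[1,0,0,-0.00035,-7]]' |grep -E 'tcp|wrist|gap'
python3 rel.py .6704 -.0408 .077 6.5
```

```text
tcp_pos: [0.6699, -0.0405, 0.0798]
wrist_force: [4.6, 1.2, -5.9]
finger_gap: 0.0285
tcp_pos: [0.6697, -0.0407, 0.0813]
wrist_force: [5.3, 1.4, -5.8]
finger_gap: 0.0287
tcp_pos: [0.6696, -0.041, 0.083]
wrist_force: [4.3, 0.6, -6.7]
finger_gap: 0.0285
tcp_pos: [0.6696, -0.0413, 0.0848]
wrist_force: [5.9, -0.7, -6.2]
finger_gap: 0.029
clock 34.25 tcp [ 0.6696 -0.0413  0.0848] yaw 90.64 turn 84.14 j1,j6 [-10. -11.] now-axes [-0.8  0.5  7.8] after-turn-axes mm [0.4 0.9 7.8] F [ 5.9 -0.7 -6.2] gap 0.029 grip 79.6
```

```bash
python3 -m jog '[[1,0,0,-0.00035,-7],[1,0,0,-0.00035,-7],[1,0,0,-0.00035,-7],[1,0,0,-0.00035,-7],[1,0,0,-0.00035,-7]]' |grep -E 'tcp|wrist|gap'
python3 -m jog '[[1,0,0,-0.00035,-7],[1,0,0,-0.00035,-7],[1,0,0,-0.00035,-7],[1,0,0,-0.00035,-7],[1,0,0,-0.00035,-7]]' |grep -E 'tcp|wrist|gap'
python3 -m jog '[[1,0,0,-0.0001,7],[1,0,0,-0.00035,7],[1,0,0,-0.00035,7],[1,0,0,-0.00035,7],[1,0,0,-0.00035,7]]' |grep -E 'tcp|wrist|gap'
python3 -m jog '[[1,0,0,-0.00035,7],[1,0,0,-0.00035,7],[1,0,0,-0.00035,7],[1,0,0,-0.00035,7],[1,0,0,-0.00035,7]]' |grep -E 'tcp|wrist|gap'
python3 -m jog '[[1,0,0,-0.00035,7],[1,0,0,-0.00035,7],[1,0,0,-0.00035,7],[1,0,0,-0.00035,7],[1,0,0,-0.00035,7]]' |grep -E 'tcp|wrist|gap'
python3 rel.py .55 .3005 .2 90
```

```text
tcp_pos: [0.6698, -0.0416, 0.0867]
wrist_force: [4.2, -0.9, -5.6]
finger_gap: 0.0287
tcp_pos: [0.6701, -0.0418, 0.0886]
wrist_force: [5.4, -2.1, -5.6]
finger_gap: 0.0286
tcp_pos: [0.6698, -0.0418, 0.0902]
wrist_force: [5.0, -3.0, -5.0]
finger_gap: 0.0289
tcp_pos: [0.6684, -0.0411, 0.0922]
wrist_force: [0.4, -1.1, -0.7]
finger_gap: 0.0287
tcp_pos: [0.6682, -0.0411, 0.0938]
wrist_force: [-0.2, -0.2, -0.5]
finger_gap: 0.0287
clock 36.33 tcp [ 0.6682 -0.0411  0.0938] yaw 54.97 turn -35.03 j1,j6 [-10.  25.] now-axes [ 293.1  211.7 -105.8] after-turn-axes mm [ 118.5  341.5 -105.8] F [-0.2 -0.2 -0.5] gap 0.0287 grip 80.6
```

```bash
python3 -m jog '[[1,0,0,-0.015,0],[1,0,0,-0.03,-7],[1,0,0,-0.03,-7],[1,0,0,-0.03,-7],[1,0,0,0,-7]]' >/dev/null
python3 -m jog '[[1,0,0,0,-7],[1,0.0118,0.034,0,0],[1,0.0118,0.034,0,0],[1,0.0118,0.034,0,0],[1,0.0118,0.034,0,0]]' >/dev/null
python3 -m jog '[[1,0.0118,0.034,0,0],[1,0.0118,0.034,0,0],[1,0.0118,0.034,0,0],[1,0.0118,0.034,0,0],[1,0.0118,0.034,0,0]]' >/dev/null
python3 -m jog '[[1,0.0118,0.034,0,0],[1,0,0,0,0],[1,0,0,0,0]]' |grep -E 'gap|force'
python3 rel.py .55 .3005 .045 90
python3 - <<'E'
from h import *
c=cam("wrist"); save(c,"w3.png")
E
```

```text
wrist_force: [-0.2, -0.7, -0.8]
finger_gap: 0.0284
grip_force: 80.6
clock 37.83 tcp [0.5478 0.2996 0.1989] yaw 90.55 turn 0.55 j1,j6 [21. 21.] now-axes [ -2.6   1.1 153.9] after-turn-axes mm [ -2.6   1.1 153.9] F [-0.2 -0.7 -0.8] gap 0.0284 grip 80.6
```

View pics/w3.png

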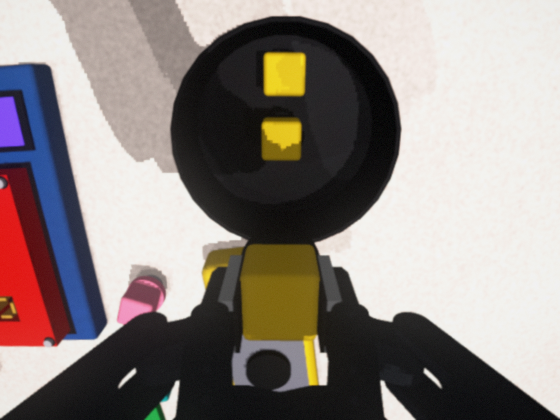

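Wrist view: two plugs upright in the tub at (284,74) and (281,139). The tub spans columns 172–400 and rows 17–242. The pink cube is at (143,297). I'll locate the rim and plugs metrically.

```bash
python3 - <<'E'
from h import *
c=cam("wrist"); print(c["T"].round(3).tolist())
for p in [(172,130),(400,130),(286,17),(286,242)]: print(p,onz(c,p,.075)[0,:2].round(4),onz(c,p,.0)[0,:2].round(4))
print(onz(c,[(284,74),(281,139)],.059)[:,:2].round(4))
E
```

```text
[[-0.008, -0.948, -0.318, 0.466], [1.0, -0.008, -0.001, 0.298], [-0.001, -0.318, 0.948, 0.33], [0.0, 0.0, 0.0, 1.0]]
(172, 130) [0.5011 0.2229] [0.5114 0.2008]
(400, 130) [0.4997 0.3823] [0.5096 0.4071]
(286, 17) [0.4284 0.3016] [0.4172 0.3027]
(286, 242) [0.5861 0.3037] [0.6214 0.3054]
[[0.4633 0.3009]
 [0.5096 0.2992]]
```

```bash
python3 -m jog '[[1,-0.004,0.001,0.03,0],[1,0,0,0.03,0],[1,0,0,0.03,0],[1,0,0,0.03,0],[1,0,0,0.02,0]]' |grep -E 'tcp|wrist|gap'
python3 -m jog '[[1,0,0,0.01,0],[1,0,0,0.003,0],[1,0,0,0,0],[1,0,0,0,0]]' |grep -E 'tcp|wrist|gap'
python3 -m jog '[[0,0,0,0,0],[0,0,0,0,0],[0,0,0,0,0],[0,0,0,-0.03,0],[0,0,0,-0.04,0]]' |grep -E 'tcp|force|gap'
python3 -m jog '[[0,0,0,-0.04,0],[0,0,0,-0.04,0],[0,0.03,0,-0.03,0],[0,0.03,0,-0.01,0],[0,0,0,0,0]]' |grep -E 'tcp|force|gap'
python3 rel.py .49 -.30 .2 90
python3 - <<'E'
from h import *
c=cam("wrist"); 
for b in blobs(c,(20,100,80),(34,255,255),200)[1]: print("yellow",b[:2],onz(c,b[1],.059)[0,:2].round(4))
g=cv2.cvtColor(c["img"],cv2.COLOR_RGB2GRAY); cv2.imwrite('pics/w4.png',c["img"][:,:,::-1])
E
```

```text
tcp_pos: [0.5528, 0.2966, 0.0566]
wrist_force: [-0.3, -0.6, -0.3]
finger_gap: 0.0287
tcp_pos: [0.555, 0.2991, 0.0482]
wrist_force: [-0.6, -0.1, -0.4]
finger_gap: 0.029
tcp_pos: [0.5509, 0.2984, 0.1142]
wrist_force: [0.5, 0.8, -0.1]
finger_gap: 0.0426
grip_force: 0.0
tcp_pos: [0.4914, 0.2999, 0.2416]
wrist_force: [-0.5, 1.0, 0.1]
finger_gap: 0.0429
grip_force: 0.0
clock 39.52 tcp [0.4914 0.2999 0.2416] yaw 90.46 turn 0.46 j1,j6 [23. 23.] now-axes [   6.4 -600.    39.9] after-turn-axes mm [   1.6 -600.    39.9] F [-0.5  1.   0.1] gap 0.0429 grip 0.0
yellow (1239, [281.5, 139.1]) [0.4604 0.3021]
yellow (1257, [279.4, 190.5]) [0.5068 0.3007]
yellow (1190, [278.7, 234.7]) [0.5503 0.3004]
yellow (2424, [275.3, 306.5]) [0.6302 0.2976]
yellow (334, [229.6, 358.6]) [0.6979 0.2484]
```

View pics/w4.png

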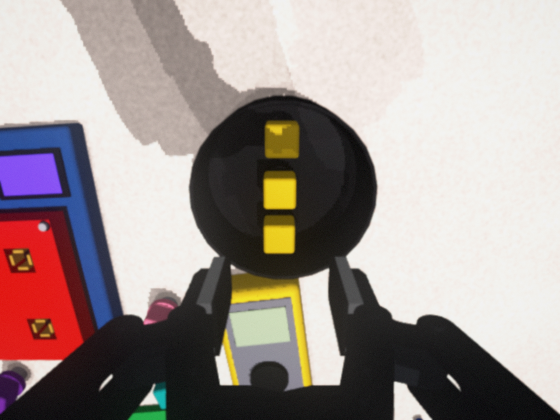

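All three plugs stand upright in the tub, at (281,139), (279,190) and (279,235). Now the lid.

```bash
python3 -m jog '[[0,0,-0.033,0,0],[0,0,-0.033,0,0],[0,0,-0.033,0,0],[0,0,-0.033,0,0],[0,0,-0.033,0,0]]' >/dev/null
python3 -m jog '[[0,0,-0.033,0,0],[0,0,-0.033,0,0],[0,0,-0.033,0,0],[0,0,-0.033,0,0],[0,0,-0.033,0,0]]' >/dev/null
python3 -m jog '[[0,0,-0.033,0,0],[0,0,-0.033,0,0],[0,0,-0.033,0,0],[0,0,-0.033,0,0],[0,0,-0.033,0,0]]' >/dev/null
python3 -m jog '[[0,0,-0.033,0,0],[0,0,-0.033,0,0],[0,0,-0.033,0,0],[0,0,0,0,0],[0,0,0,0,0]]' |grep tcp
cat > lid.py <<'E'
from h import *
c=cam("wrist"); save(c,"w5.png")
m,b=blobs(c,(50,100,50),(80,255,255),1500); print(b)
k=max(cv2.findContours(m,cv2.RETR_EXTERNAL,cv2.CHAIN_APPROX_NONE)[0],key=cv2.contourArea)
W=onz(c,k.reshape(-1,2),.011)[:,:2]; 
from scipy.optimize import least_squares
f=least_squares(lambda p:np.hypot(*(W-p[:2]).T)-.086,W.mean(0),loss='soft_l1',f_scale=.001); print("lid",f.x.round(4),np.median(abs(f.fun)).round(4)); np.save('lid.npy',f.x)
h=cv2.convexHull(k); M=np.zeros_like(m); cv2.drawContours(M,[h],-1,255,-1); M=((M>0)&(m==0)).astype(np.uint8); M=cv2.morphologyEx(M,cv2.MORPH_OPEN,np.ones((5,5)))
n,l,s,ce=cv2.connectedComponentsWithStats(M); print([(int(s[i][4]),ce[i].round(1),onz(c,ce[i],.040)[0,:2].round(4)) for i in range(1,n) if s[i][4]>100])
E
python3 lid.py; python3 rel.py .491 -.304 .1 90
```

```text
tcp_pos: [0.4974, -0.2971, 0.2349]
[(22260, [296.2, 145.2], [211, 61, 172, 170])]
lid [ 0.4845 -0.2801] 0.0015
[(807, array([297.2, 155.8]), array([ 0.4826, -0.2807]))]
clock 41.28 tcp [ 0.4974 -0.2956  0.2351] yaw 90.24 turn 0.24 j1,j6 [-39. -39.] now-axes [  6.3  -8.5 135.1] after-turn-axes mm [  6.2  -8.5 135.1] F [0.2 0.3 0.2] gap 0.0429 grip 0.0
```

View pics/w5.png

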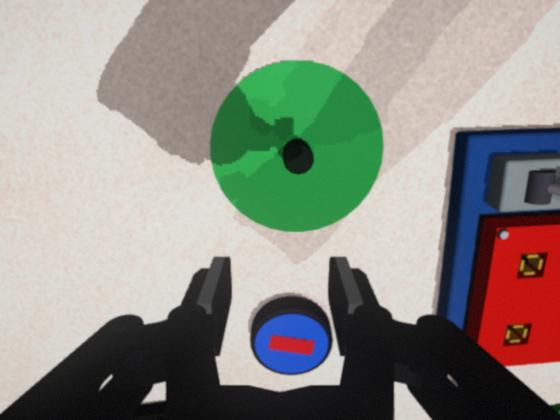

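The lid has been knocked to about (0.4845, -0.280), its knob at pixel (297,156); the puck is at (290,335). I'll approach in two stages.

```bash
python3 -m jog '[[-0.2,0.013,0.016,0.035,0],[-0.2,0,0,0.035,0],[-0.2,0,0,0.035,0],[-0.2,0,0,0,0],[-0.2,0,0,0,0]]' >/dev/null
python3 -m jog '[[-0.2,0,0,0,0],[-0.2,0,0,0,0]]' |grep tcp
python3 lid.py; python3 rel.py .4840 -.2803 .026 90
```

```text
tcp_pos: [0.4863, -0.2798, 0.1339]
[(38473, [279.0, 179.4], [163, 70, 233, 223])]
lid [ 0.4841 -0.2804] 0.0014
[(1740, array([278.7, 201.7]), array([ 0.4813, -0.2804])), (204, array([211.7, 265.2]), array([ 0.5285, -0.3268])), (191, array([347. , 264.8]), array([ 0.5275, -0.2326]))]
clock 41.92 tcp [ 0.4863 -0.2799  0.1339] yaw 90.36 turn 0.36 j1,j6 [-38. -38.] now-axes [ 2.700e+00 -1.000e-01  1.079e+02] after-turn-axes mm [ 2.700e+00 -1.000e-01  1.079e+02] F [ 0.6 -0.3 -0.3] gap 0.0512 grip 0.0
```

```bash
python3 -m jog '[[-0.2,0.003,0,0.03,0],[-0.2,0,0,0.03,0],[-0.2,0,0,0.03,0],[-0.2,0,0,0.01,0],[-0.2,0,0,0,0]]' |grep -E 'tcp|wrist'
python3 -m jog '[[-0.2,0,0,0,0],[-0.2,0,0,0,0],[-0.2,0,0,0,0]]' |grep -E 'tcp|wrist'
python3 rel.py .4840 -.2803 .026 90
```

```text
tcp_pos: [0.4806, -0.2783, 0.0299]
wrist_force: [-1.1, 0.1, 0.8]
tcp_pos: [0.4831, -0.2802, 0.0335]
wrist_force: [0.2, 0.4, 0.2]
clock 42.58 tcp [ 0.4831 -0.2802  0.0335] yaw 90.33 turn 0.33 j1,j6 [-38. -39.] now-axes [-0.9 -0.1  7.5] after-turn-axes mm [-0.9 -0.1  7.5] F [0.2 0.4 0.2] gap 0.0511 grip 0.0
```

```bash
python3 -m jog '[[-0.2,-0.001,0,0.0065,0],[-0.2,0,0,0,0],[1,0,0,0,0],[1,0,0,0,0],[1,0,0,0,0]]' 80 |grep -E 'tcp|force|gap'
python3 -m jog '[[1,0,0,0,0],[1,0,0,0,0],[1,0,0,-0.01,0],[1,0,0,-0.03,0],[1,0,0,-0.035,0]]' |grep -E 'tcp|force|gap'
python3 -m jog '[[1,0,0,-0.04,0],[1,0,0,-0.04,0],[1,0,0,-0.04,0],[1,0,0,0,0],[1,0,0,0,0]]' |grep -E 'tcp|force|gap'
python3 rel.py .507 .302 .22 90
```

```text
tcp_pos: [0.4827, -0.2792, 0.0252]
wrist_force: [-1.1, -0.1, 4.0]
finger_gap: 0.0261
grip_force: 78.5
tcp_pos: [0.4805, -0.2773, 0.0982]
wrist_force: [1.5, -0.2, -2.0]
finger_gap: 0.0262
grip_force: 78.8
tcp_pos: [0.4839, -0.28, 0.2229]
wrist_force: [-0.9, -0.7, -2.4]
finger_gap: 0.026
grip_force: 78.8
clock 43.83 tcp [ 0.4839 -0.28    0.2229] yaw 90.33 turn 0.33 j1,j6 [-38. -39.] now-axes [-26.5 581.8   1. ] after-turn-axes mm [-23.1 582.    1. ] F [-0.9 -0.7 -2.4] gap 0.026 grip 78.8
```

```bash
cat > tub.py <<'E'
from h import *
from scipy.optimize import least_squares
def tub(c,thr,roi,cond,sel=0):
    g=cv2.GaussianBlur(cv2.cvtColor(c["img"],cv2.COLOR_RGB2GRAY),(3,3),0); m=np.zeros_like(g); x0,x1,y0,y1=roi
    m[y0:y1,x0:x1]=(g[y0:y1,x0:x1]<thr)*255
    k=max(cv2.findContours(m,cv2.RETR_EXTERNAL,cv2.CHAIN_APPROX_NONE)[0],key=cv2.contourArea)
    k=cv2.convexHull(k,returnPoints=True) if sel else k
    W=onz(c,k.reshape(-1,2),.075)[:,:2]; W=W[cond(W)]
    f=least_squares(lambda p:np.hypot(*(W-p[:2]).T)-p[2],[.507,.302,.082],loss='soft_l1',f_scale=.001)
    f2=least_squares(lambda p:np.hypot(*(W-p[:2]).T)-.082,[.507,.302],loss='soft_l1',f_scale=.001)
    print(thr,len(W),f.x.round(4),f2.x.round(4),np.median(abs(f2.fun)).round(4))
if __name__=="__main__":
    c=cam("top"); save(c,"t2.png")
    for t in (60,75,90,105): tub(c,t,(90,200,220,310),lambda W:W[:,1]>.305)
    s=cam("side"); save(s,"s2.png")
    v=s["T"][:2,3]-np.array([.507,.302]); v/=np.hypot(*v)
    for t in (45,60,75): tub(s,t,(120,215,145,220),lambda W:(W-[.507,.302])@v<-.01)
    cv2.imwrite('pics/t2c.png',np.hstack([cv2.resize(c["img"][215:315,95:195],(400,400)),cv2.resize(s["img"][140:220,130:210],(400,400))])[:,:,::-1])
E
python3 tub.py
```

```text
60 94 [0.5078 0.3038 0.0777] [0.508  0.2986] 0.0011
75 94 [0.5078 0.3031 0.0788] [0.5079 0.2992] 0.0009
90 96 [0.5079 0.3035 0.0793] [0.508  0.3001] 0.0008
105 96 [0.5079 0.3036 0.0799] [0.508  0.3011] 0.0007
45 0 [0.507 0.302 0.082] [0.507 0.302] nan
60 40 [ 0.4439 -0.1103  0.4319] [0.5248 0.234 ] 0.0035
75 65 [0.4788 0.1064 0.2371] [0.5084 0.2659] 0.0068
  return _methods._mean(a, axis=axis, dtype=dtype,
  ret = ret.dtype.type(ret / rcount)
```

View pics/t2c.png

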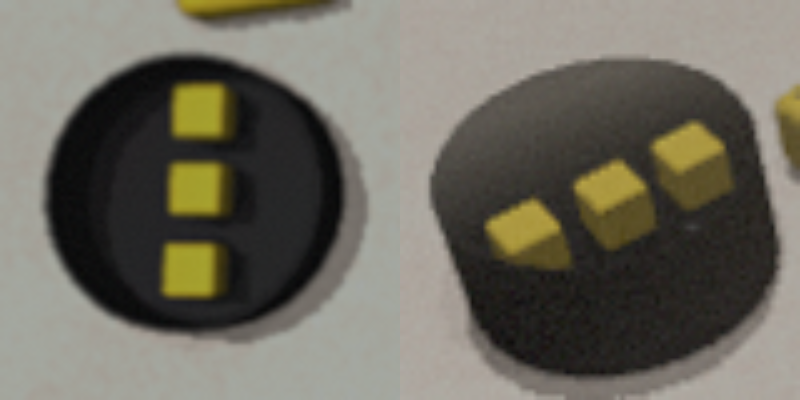

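```bash
python3 - <<'E'
from h import *
from tub import tub
c=cam("top"); m,b=blobs(c,(20,100,90),(34,255,255),40)
for x in b:
    if 100<x[1][0]<190 and x[1][1]>225: print(x,onz(c,x[1],.057)[0,:2].round(4))
g=cv2.cvtColor(c["img"],cv2.COLOR_RGB2GRAY).astype(float)
# sub-pixel rim: half-level crossing along rays from the centre, outer +y half
from scipy.ndimage import map_coordinates
from scipy.optimize import least_squares
P=[]
for a in np.radians(np.arange(10,171,4)):
    r=np.arange(.065,.1,.0005); Q=np.c_[.508+r*np.cos(a),.302+r*np.sin(a),np.full(len(r),.075)]
    uv=proj(c,Q); v=map_coordinates(g,[uv[:,1],uv[:,0]],order=1)
    i=np.argmax(np.gradient(cv2.GaussianBlur(v.reshape(-1,1),(1,7),0).ravel())); P.append(Q[i,:2])
W=np.array(P)
f=least_squares(lambda p:np.hypot(*(W-p[:2]).T)-p[2],[.507,.302,.082],loss='soft_l1',f_scale=.001);print(f.x,(f.fun*1000).round(1))
f=least_squares(lambda p:np.hypot(*(W-p[:2]).T)-.082,[.507,.302],loss='soft_l1',f_scale=.001);print(f.x)
E
```

```text
(166, [144.1, 242.1], [138, 236, 13, 13]) [0.5569 0.301 ]
(171, [143.2, 261.9], [137, 256, 14, 13]) [0.51   0.3012]
(168, [142.0, 282.0], [136, 276, 13, 13]) [0.4629 0.3021]
[0.50778816 0.30345257 0.08044864] [ 0.   0.4 -0.2 -0.3 -0.4 -0.5 -0.1 -0.2 -0.3  0.7  0.1  0.   0.4  0.9
  0.3  0.8  0.2 -0.8  0.1 -0.4 -0.9  0.1  0.6 -0.4  0.6 -0.4 -0.4 -0.3
 -0.3 -0.2  0.3 -0.1 -0.1 -0.   0.1  0.6  0.2  0.3 -0.6  0.   0.1]
[0.50781266 0.30148631]
```

In robot-frame terms the tub is at about (0.506, 0.301). Carrying the lid there.

```bash
python3 -m jog '[[1,-0.0012,0.032,0,0],[1,-0.0012,0.032,0,0],[1,-0.0012,0.032,0,0],[1,-0.0012,0.032,0,0],[1,-0.0012,0.032,0,0]]' >/dev/null
python3 -m jog '[[1,-0.0012,0.032,0,0],[1,-0.0012,0.032,0,0],[1,-0.0012,0.032,0,0],[1,-0.0012,0.032,0,0],[1,-0.0012,0.032,0,0]]' >/dev/null
python3 -m jog '[[1,-0.0012,0.032,0,0],[1,-0.0012,0.032,0,0],[1,-0.0012,0.032,0,0],[1,-0.0012,0.032,0,0],[1,-0.0012,0.032,0,0]]' >/dev/null
python3 -m jog '[[1,-0.0012,0.032,0,0],[1,-0.0012,0.032,0,0],[1,-0.0012,0.032,0,0],[1,0,0,0,0],[1,0,0,0,0]]' |grep -E 'force|gap'
python3 -m jog '[[1,0,0,0,0],[1,0,0,0.03,0],[1,0,0,0.03,0],[1,0,0,0.02,0],[1,0,0,0,0]]' |grep -E 'force|gap'
python3 -m jog '[[1,0,0,0,0],[1,0,0,0,0],[1,0,0,0,0]]' |grep -E 'gap'
python3 rel.py .506 .301 .096 90
python3 -c "
from h import *
c=cam('wrist'); s=cam('side'); cv2.imwrite('pics/w6.png',np.hstack([cv2.resize(c['img'],(400,300)),cv2.resize(s['img'][90:240,90:290],(400,300))])[:,:,::-1])"
```

```text
wrist_force: [-1.0, -0.5, -1.8]
finger_gap: 0.026
grip_force: 79.2
wrist_force: [-0.2, 0.1, -2.0]
finger_gap: 0.0265
grip_force: 79.3
finger_gap: 0.0262
clock 46.32 tcp [0.5021 0.297  0.1417] yaw 90.28 turn 0.28 j1,j6 [23. 22.] now-axes [-3.8  3.9 45.7] after-turn-axes mm [-3.7  3.9 45.7] F [ 0.9 -0.  -1.2] gap 0.0262 grip 79.3
```

View pics/w6.png

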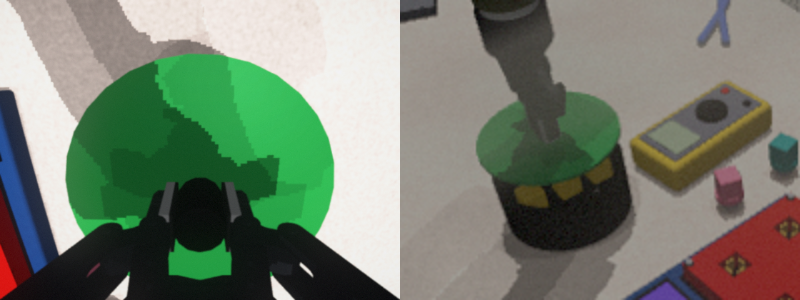

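The lid hangs level over the tub in the side view. I'll check the lid's offset from the TCP in the wrist view.

```bash
python3 - <<'E'
from h import *
from scipy.optimize import least_squares
c=cam("wrist"); s=env.get_state()["tcp_pos"]; m,_=blobs(c,(50,100,40),(80,255,255),1500)
k=max(cv2.findContours(m,cv2.RETR_EXTERNAL,cv2.CHAIN_APPROX_NONE)[0],key=cv2.contourArea).reshape(-1,2)
W=onz(c,k[k[:,1]<300],s[2]-.0155)[:,:2]
W=W[np.hypot(*(W-s[:2]).T)>.07]
f=least_squares(lambda p:np.hypot(*(W-p[:2]).T)-.086,s[:2],loss='soft_l1',f_scale=.001);print(f.x,s,np.median(abs(f.fun)),len(W))
E
python3 -m jog '[[1,-0.004,0.004,0.02,0],[1,0,0,0.01,0],[1,0,0,0,0],[1,0,0,0,0],[1,0,0,0,0]]' |grep -E 'wrist|gap'
python3 rel.py .506 .301 .096 90
```

```text
[0.50493531 0.29760541] [0.50176375 0.29733683 0.14132195] 0.00022589142013340613 615
wrist_force: [-0.3, -0.4, -1.4]
finger_gap: 0.0263
clock 46.88 tcp [0.5048 0.3011 0.1102] yaw 90.34 turn 0.34 j1,j6 [23. 23.] now-axes [-1.2 -0.1 14.2] after-turn-axes mm [-1.2 -0.1 14.2] F [-0.3 -0.4 -1.4] gap 0.0263 grip 79.3
```

```bash
python3 -m jog '[[1,0,0,0.005,0],[1,0,0,0.004,0],[1,0,0,0.002,0],[1,0,0,0,0],[1,0,0,0,0]]' |grep -E 'tcp|wrist|gap'
python3 -m jog '[[1,0,0,0.002,0],[1,0,0,0.001,0],[1,0,0,0.001,0],[1,0,0,0,0],[1,0,0,0,0]]' |grep -E 'tcp|wrist|gap'
```

```text
tcp_pos: [0.5046, 0.301, 0.0986]
wrist_force: [-1.2, 0.4, -1.7]
finger_gap: 0.0263
tcp_pos: [0.5048, 0.3011, 0.0947]
wrist_force: [0.5, 0.6, -1.7]
finger_gap: 0.0262
```

```bash
python3 -m jog '[[1,0,0,0.001,0],[1,0,0,0,0],[1,0,0,0,0]]' |grep -E 'tcp|wrist'
python3 -m jog '[[1,0,0,0.001,0],[1,0,0,0,0],[1,0,0,0,0]]' |grep -E 'tcp|wrist'
```

```text
tcp_pos: [0.505, 0.3012, 0.0942]
wrist_force: [-1.3, 1.0, 2.6]
tcp_pos: [0.505, 0.3012, 0.0942]
wrist_force: [-3.2, -2.2, 9.8]
```

Seated: the force rises at z = 0.094. I'll release and retreat.

```bash
python3 -m jog '[[1,0,0,-0.001,0],[0,0,0,0,0],[-0.2,0,0,0,0],[-0.2,0,0,0,0],[-0.2,0,0,0,0]]' |grep -E 'tcp|force|gap'
python3 -m jog '[[-0.2,0,0,-0.02,0],[-0.2,0,0,-0.03,0],[-0.2,0,0,-0.04,0],[-0.2,0,0,-0.04,0],[-0.2,0.02,-0.02,-0.02,0]]' >/dev/null
python3 -m jog '[[0,0.01,-0.04,0,0],[0,0.01,-0.04,0,0],[0,0.01,-0.04,0,0],[0,0.01,-0.04,0,0],[0,0.01,-0.04,0,0]]' >/dev/null
python3 -m jog '[[0,0,-0.04,0,0],[0,0,-0.04,0,0],[0,0,0,0,0],[0,0,0,0,0],[0,0,0,0,0]]' |grep -E 'tcp|force'
python3 - <<'E'
from h import *
from scipy.optimize import least_squares
t=cam("top"); s=cam("side")
m,b=blobs(t,(50,100,40),(80,255,255),1500); print(b)
k=[x for x in cv2.findContours(m,cv2.RETR_EXTERNAL,cv2.CHAIN_APPROX_NONE)[0] if cv2.contourArea(x)>2500 and x[:,0,0].mean()<200][0].reshape(-1,2)
W=onz(t,k,.08)[:,:2]; f=least_squares(lambda p:np.hypot(*(W-p[:2]).T)-p[2],[.507,.302,.086],loss='soft_l1',f_scale=.001); print(f.x)
r,_=blobs(t,(0,150,60),(8,255,255))
cv2.imwrite('pics/f.png',np.hstack([cv2.resize(t['img'][100:320,90:330],(400,367)),cv2.resize(s['img'][100:300,120:338],(400,367))])[:,:,::-1])
E
```

```text
tcp_pos: [0.5048, 0.3011, 0.0936]
wrist_force: [-0.1, -0.7, -0.1]
finger_gap: 0.0514
grip_force: 0.0
tcp_pos: [0.4365, 0.0007, 0.2437]
wrist_force: [-0.3, 0.5, 0.1]
grip_force: 0.0
[(2211, [242.0, 113.0], [206, 88, 69, 49]), (4099, [141.3, 263.1], [105, 227, 74, 73])]
[0.50713128 0.29969793 0.08409864]
```

View pics/f.png

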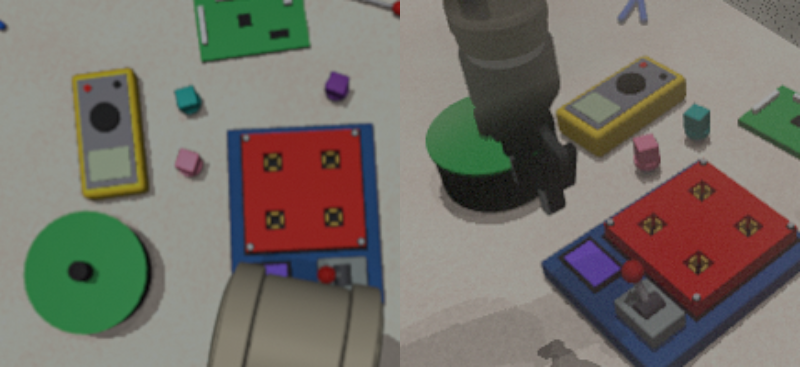

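The lid sits level on the tub (green disc at (87,272) in the left view), all four sockets are empty and the lever ball leans to the far side at (327,274). I'm handing in.

```bash
python3 -c "
from h import *
print(env.hand_in())"
```

```text
the job is handed in; nothing more can be done
None
```

I handed the job in with the lever off, all three plugs in the tub, and the lid seated and level by the cameras; the hand-in call returned no verdict.

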